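# Tighten the lathe chuck on a cup blank

### The job

The cup blank on the lathe is still loose between the chuck jaws. Take the square chuck key from the key rack, put it fully into the socket on the chuck's rim and turn it clockwise until the jaws hold the blank really tight. Then pull the key out and hang it back in the empty bay of the rack, leaving everything else on the bench as it is.

Things in the scene. Friction and masses are not known exactly. Their poses are not given: they have to be found in the camera images.
- key_handle (a point): Centre of the crossbar of the chuck key, a loose dark steel T of about 0.19 kg. The bar is 90 mm long (along the key's x), 14 mm thick with flat sides (along y), 18 mm high (along z). The key's z runs from tip to handle, up as it hangs in a bay of the rack. Grip it firmly from above at the middle of the bar, across the 14 mm.
- key_tip (a point): Centre of the end face of the key's shank, 93 mm below the crossbar's centre, same axes. Shank 12 mm square, flats parallel to the bar's faces, 84 mm long below the bar, the last 3 mm tapered to 9 mm square; a round collar 19 mm across covers the 26 mm next to the bar.
- chuck_key: The whole chuck key, given at its tip, z towards the handle. It may hang in either bay.
- socket_mouth (a point): Centre of the mouth of the square socket of the chuck's clamping screw. z points out of the socket along the screw's axis, leaning 22 to 36 degrees from vertical towards the robot's side of the lathe; x and y are parallel to the flats and turn with the screw. The hole is 13.2 mm square, 18 mm deep; its mouth is 4 mm below the drum's surface in a recess 30 mm wide.
- chuck: The lathe chuck, a steel drum 125 mm across and 58 mm wide, axis level (along its y, 165 mm above the bench). Origin at its centre; z runs from there to the socket, whose mouth is 58.5 mm out on the rim. The spindle is locked: the chuck does not turn.
- chuck_screw (a joint): Angle of the clamping screw (rad), growing clockwise seen from outside (about -z of socket_mouth), which closes the jaws. Starts at 0 to 0.6, turns with a drag of about 0.08 Nm and comes to a firm stop at 2.30, where the jaws bite on the blank. It stays where it is left.
- screw_head (a joint): Springy twist of the screw's head, with the socket, against the screw (rad, clockwise positive): 0 when nothing turns it, 0.5 rad per Nm of torque on the key. Tight is 0.13 (about 0.26 Nm) or more with the screw at its stop. The key slips round in the socket at about 0.5 Nm.
- key_rack: The key rack, a folded grey steel stand 262 x 76 mm fixed to the bench; origin at the centre of its underside, x along it. Two bays, each two upright cheeks (5 mm thick, 62 mm between centres) with notches in the top, 104 mm up, 18 mm wide flaring to 27, horns 16 mm high. The bar lies along x in both notches, the shank hangs between the cheeks.
- bay0 (a point): Where the crossbar's centre is when the key hangs in the bay on the rack's -x side: 113 mm above the bench, 62.5 mm from the rack's centre. The key's tip is then 20 mm above the bench.
- bay1 (a point): The same for the bay on the rack's +x side.
- rod_key: Another T-handled key, in the other bay, of thin round rod: crossbar 9 mm thick, shank 8 mm round, no use here. Origin at its tip, z towards the handle.
- lathe: The bench lathe, fixed, spindle along its y: headstock towards +y (232 mm high, its lock pin 264), chuck, then towards -y four jaws round the tenon of a wooden cup blank 78 mm across, and a tailstock 195 mm high whose point holds the blank. In front of the blank a tool rest 166 mm high. Operator's side is -x. Origin on the bench below the middle of the chuck.
- cup_black: Bystander, leave it: a black lacquer cup, 72 mm across and 85 mm tall.
- cup_red: Bystander, leave it: a dark red lacquer cup, 66 mm across and 70 mm tall.
- lidded_box: Bystander, leave it: a round black lacquer box with its lid on, 86 mm across and 62 mm tall.
- brush_jar: Bystander, leave it: a glass jar 68 mm across and 78 mm tall, three brushes standing in it up to about 190 mm.
- sanding_block: Bystander, leave it: a cork sanding block, 95 x 60 x 33 mm.
- tea_cup: Bystander, leave it: a small white tea bowl, 76 mm across and 45 mm tall.
- gouge: Bystander, leave it: a turning gouge lying on the bench: wooden handle and steel blade, 22 mm thick, 302 mm long; its origin is on its underside near the ferrule, x runs towards the blade.
Not all that is in view belongs to the job. Leave any blue, orange or red look-alike of the chuck_key alone.

How it is judged:
By the outcome, as a careful person would: the job done as asked, in the order asked, and still so for the second after the job is handed in, with the robot touching nothing.
It also fails if it takes over 72 s, if anything falls off the work surface, if the arm or the gripper's body presses on something with over 40 N, if the wrist force passes 120 N, or if a joint passes its speed limit or range.

### The arm

A 6-joint arm with a two-finger parallel gripper is mounted at the origin on the work surface. World frame = base frame: x ahead of the robot, y to its left, z up, the work surface at z = 0. Lengths are in m, angles in rad, forces in N, time in s.
With the tool pointing down it reaches from about 0.4 to 0.825 m from the base axis. Payload 7 kg.
Tool frame: the origin (TCP) lies midway between the tips of the shut fingers; the grasp point (between the pads) lies 19 mm behind it; z points along the fingers, y is the direction in which the jaws open and shut (so a half turn about z gives the same grasp; the last joint's range is limited). The gripper opens to 88 mm and grips with 3 to 60 N. Pads are 19 mm wide; open, the fingers measure 130 mm over their backs; the gripper's body (78 mm by 193 mm) begins 47 mm behind the grasp point.
Start: joints at [-0.913, 0.359, 0.012, 0, -1.224, -0.288], TCP at [0.244, -0.629, 0.227] pointing down, gripper open.
Joint ranges: [-3.07, 3.07], [-1.43, 2.12], [-1.02, 1.25], [-3.03, 1.67], [-3.05, -0], [-3.03, 3.03]. Speed limits (rad/s): [2.39, 2.39, 3.01, 3.14, 3.14, 3.14].

### API

Orientations are given as a 3x3 rotation matrix whose columns are the frame's x, y, z axes.
In Python, from bench import readout, optics, workorder gives the robot as it stands.
- The arm moves only by the shell command python3 -m inch 'ROWS' [FORCE]. ROWS is JSON, a list of rows, each a list of 3 entries, a list of its own where there are three numbers: the turn, a rotation vector about the tool's x, y, z in rad, then the shift along the tool's x, y, z in mm, then the opening, from -1 (shut) to 1 (fully open), so that 0 is half open. A call has 1 to 8 rows; each row shifts and turns the commanded pose from where the row before left it, along the tool's axes as they then stand; what a row does not reach is not made up. A row lasts 1/8 s, in which the tool goes at most 62.5 mm and 10.7 degrees, less where a joint would pass 70% of its speed; a pose out of reach is approached as far as the arm can. A call with a gripper value outside its range is refused whole. The fingers move at their own pace and stop on an object; FORCE is the grip in N (left out, the last holds). Time passes only in rows, so rows that do not move let the fingers close. It gives the time, the measured TCP pose, the force and the opening at its end, in the units of the state.
- readout.get_obs(): the state, without advancing time (a new reading comes with each control period).
- optics.grab_frame(name): name is "scene" or "top"; returns (picture, depth): 480x640x3 uint8, red, green, blue; 480x640 float32, m along the optical axis (not along the pixel's ray), 0 where there is no reading.
- optics.camera_model(name): a dict with "fx", "fy", "cx", "cy" (pixels), "camera_from_world" (4x4, takes a point from world to camera coordinates). Camera axes: x right, y up, looking along -z (the intrinsics and any distortion apply to the point x, -y, -z); pixel columns grow to the right and rows downward; lengths in m; the calibration is good to about 2 mm. A picture is of the moment at which its call begins. camera_model takes no time and is no camera call.
- workorder.finish_job(): hands the job in, once; it reports no verdict.
The state is a dict: "time": time; "joint_pos": joint angles; "joint_velocities": joint speeds; "joint_torque": joint torques, N m; "ee_pos": TCP position; "tool_rot": TCP orientation; "force": force on the tool from outside, world axes, zero at the start; "ft_torque": the same for the moment, N m; "width": opening from 0.0 (shut) to 1.0 (fully open).
Only numpy, scipy, OpenCV 4.12 (cv2) and the standard library are available. Lean on these libraries where they do the work, as an engineer would, in place of code of your own. Each camera call takes 0.05 s, during which the arm holds its last target.

## Working session

There is one attempt and no reset: what is moved stays moved. The work goes in short steps, Python scripts to look and compute and a shell command to move; the robot and the scene stay as the last step left them, time stands still between calls to the robot, and variables do not carry over. Pictures are saved under pics/ and viewed, and the job is handed in when it is done.

```bash
ls; mkdir -p pics
python3 - <<'E'
from bench import readout, optics
import cv2, numpy as np, json
o=readout.get_obs()
for k,v in o.items(): print(k,np.round(v,3).tolist())
for n in ("scene","top"):
    p,d=optics.grab_frame(n); cv2.imwrite(f"pics/{n}0.png",p[:,:,::-1]); np.save(f"pics/{n}0.npy",d); np.save(f"pics/{n}0rgb.npy",p)
    m=optics.camera_model(n); print({k:np.round(v,3).tolist() if not isinstance(v,str) else v for k,v in m.items()})
E
```

```text
pics
time 0.0
joint_pos [-0.913, 0.359, 0.011, -0.0, -1.224, -0.288]
joint_velocities [-0.001, 0.001, 0.0, -0.0, -0.0, -0.001]
joint_torque [-0.0, -58.271, 29.304, 6.997, 0.007, -0.0]
ee_pos [0.244, -0.629, 0.226]
tool_rot [[-0.932, -0.361, -0.001], [-0.361, 0.932, 0.002], [0.0, 0.002, -1.0]]
force [0.117, 0.184, 0.214]
ft_torque [-0.024, 0.019, 0.002]
width 1.001
{'fx': 491.63, 'fy': 491.63, 'cx': 315.766, 'cy': 235.09, 'camera_from_world': [[0.762, 0.648, -0.015, -0.385], [-0.476, 0.575, 0.665, 0.197], [0.44, -0.5, 0.746, -1.474], [0.0, 0.0, 0.0, 1.0]]}
{'fx': 480.373, 'fy': 480.373, 'cx': 321.697, 'cy': 233.426, 'camera_from_world': [[-0.015, -1.0, 0.004, -0.055], [0.989, -0.014, 0.146, -0.559], [-0.146, 0.006, 0.989, -1.266], [0.0, 0.0, 0.0, 1.0]]}
```

View pics/scene0.png

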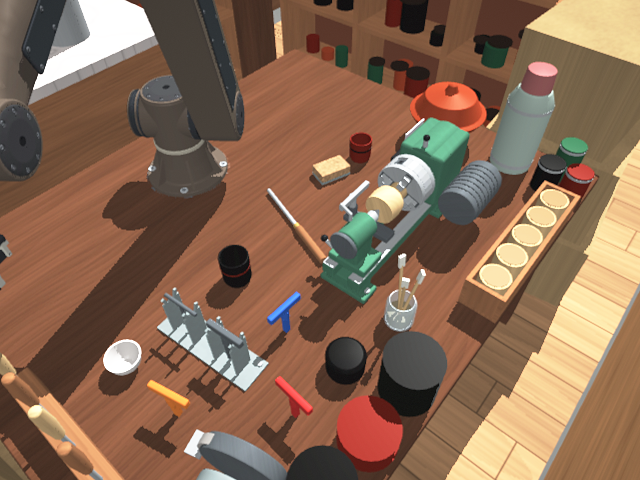

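View pics/top0.png

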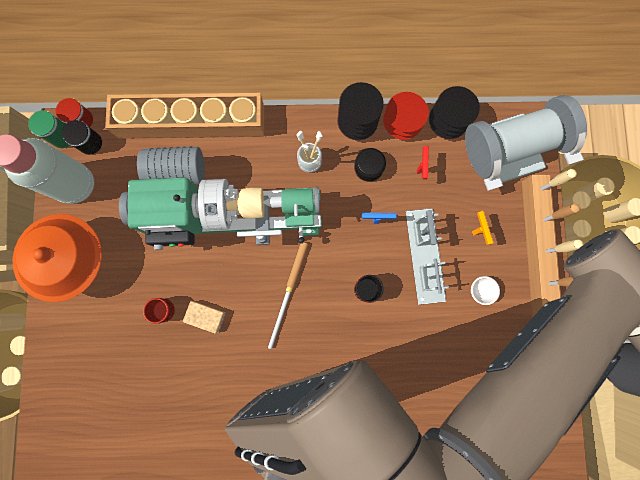

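Run:
```python
import cv2, numpy as np
a=cv2.imread("pics/scene0.png"); b=cv2.imread("pics/top0.png")
def crop(im,x,y,w,h,s): return cv2.resize(im[y:y+h,x:x+w],None,fx=s,fy=s,interpolation=cv2.INTER_CUBIC)
cv2.imwrite("pics/c1.png",crop(a,150,270,130,120,6)[:600])
cv2.imwrite("pics/c2.png",crop(b,395,195,80,120,5))
cv2.imwrite("pics/c3.png",crop(a,330,110,130,100,6))
cv2.imwrite("pics/c4.png",crop(b,180,165,90,80,7))
```

```text
(no output)
```

View pics/c1.png

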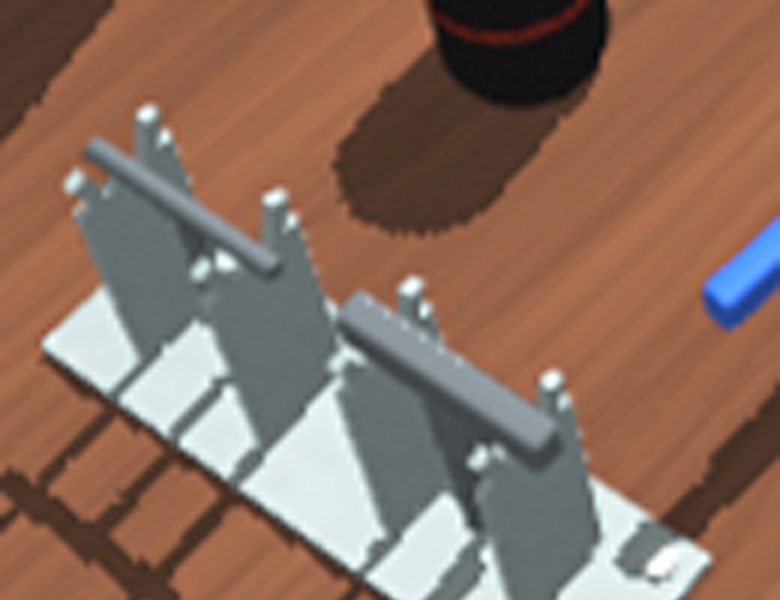

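View pics/c2.png

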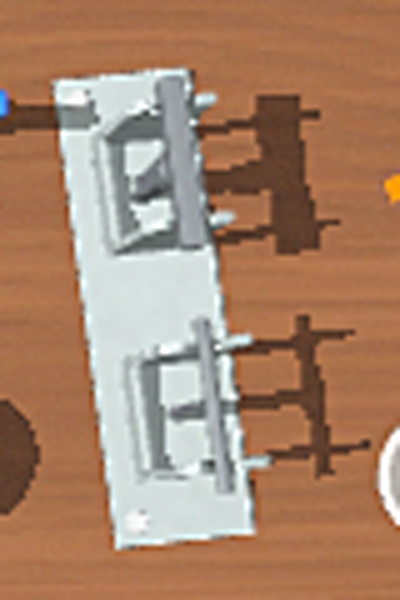

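View pics/c3.png

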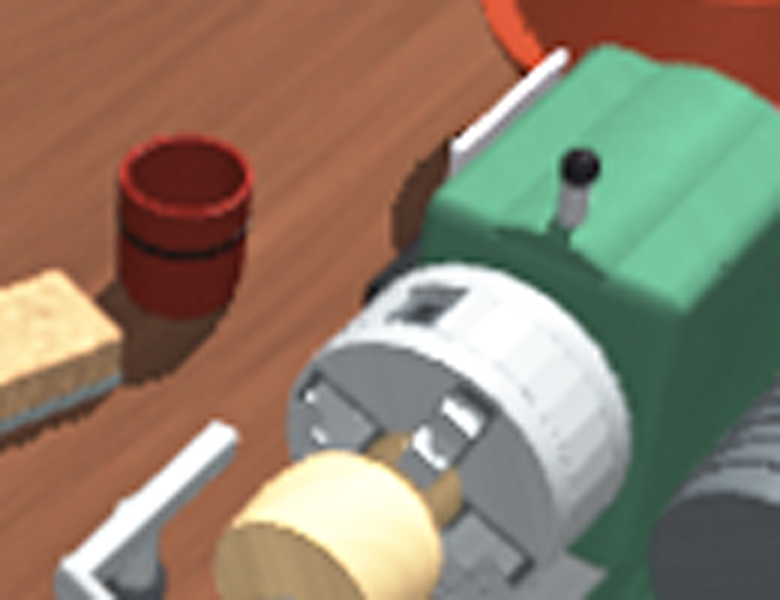

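View pics/c4.png

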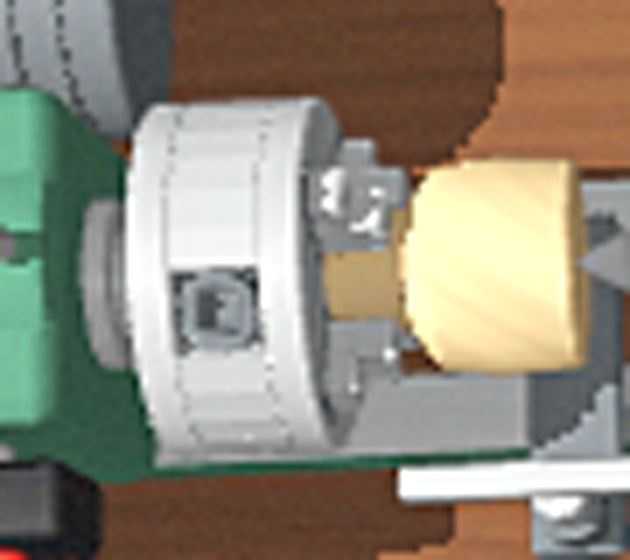

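```bash
cat > h.py <<'E'
import numpy as np, cv2
from bench import readout, optics
def cloud(n,d):
    m=optics.camera_model(n); v,u=np.mgrid[0:480,0:640]
    x=(u-m['cx'])/m['fx']*d; y=(v-m['cy'])/m['fy']*d
    P=np.stack([x,-y,-d,np.ones_like(d)],-1)@np.linalg.inv(m['camera_from_world']).T
    P=P[...,:3]; P[d==0]=np.nan; return P
def proj(n,p):
    m=optics.camera_model(n); q=np.c_[np.atleast_2d(p),np.ones(len(np.atleast_2d(p)))]@m['camera_from_world'].T
    return np.c_[m['cx']+m['fx']*q[:,0]/-q[:,2], m['cy']-m['fy']*q[:,1]/-q[:,2]]
E
python3 - <<'E'
from h import *
for n in("top","scene"):
    d=np.load(f"pics/{n}0.npy"); P=cloud(n,d)
    print(n,"table z",np.nanmedian(P[330:345,100:130,2]) if n=="top" else np.nanmedian(P[220:240,130:180,2]))
    if n=="top": reg=(slice(195,315),slice(395,475))
    else: reg=(slice(270,390),slice(150,280))
    Q=P[reg].reshape(-1,3); I=np.load(f"pics/{n}0rgb.npy")[reg].reshape(-1,3)
    # bars
    for zlo,zhi in((0.105,0.127),):
        q=Q[(Q[:,2]>zlo)&(Q[:,2]<zhi)]
        print(len(q),np.round(np.percentile(q,[0,50,100],axis=0),4).tolist())
    # baseplate
    q=Q[(Q[:,2]>0.002)&(Q[:,2]<0.012)].astype(np.float32)
    print("base",len(q),np.median(q[:,2]),cv2.minAreaRect(q[:,:2]))
c=cloud("top",np.load("pics/top0.npy"))
for (u,v) in((427,208),(431,227),(435,242),(434,262),(437,277),(441,290)): print(u,v,np.round(c[v,u],4))
E
```

```text
top table z 0.00031566832429352765
447 [[0.3909, -0.379, 0.105], [0.5281, -0.347, 0.1182], [0.6034, -0.3211, 0.127]]Traceback (most recent call last):
  File "<stdin>", line 14, in <module>
cv2.error: OpenCV(4.12.0) /io/opencv/modules/imgproc/src/convhull.cpp:143: error: (-215:Assertion failed) total >= 0 && (depth == CV_32F || depth == CV_32S) in function 'convexHull'
```

Run:
```python
from h import *
for n in("top","scene"):
    d=np.load(f"pics/{n}0.npy"); P=cloud(n,d)
    reg=(slice(195,315),slice(395,475)) if n=="top" else (slice(270,390),slice(150,280))
    Q=P[reg].reshape(-1,3); Q=Q[np.isfinite(Q[:,0])]
    print(n,np.histogram(Q[:,2],bins=np.arange(-0.004,0.14,0.004)))
    q=Q[(Q[:,2]>0.11)&(Q[:,2]<0.135)].astype(np.float32)
    ok,lab=None,None
    for lo,hi in((0.36,0.495),(0.505,0.62)):
        s=q[(q[:,0]>lo)&(q[:,0]<hi)]
        print(len(s),np.round(s.mean(0),4),cv2.minAreaRect(np.ascontiguousarray(s[:,:2])),np.percentile(s[:,2],[5,50,95]))
c=cloud("top",np.load("pics/top0.npy"))
for (u,v) in((427,208),(431,227),(435,242),(434,262),(437,277),(441,290),(415,225),(420,255),(425,295)): print(u,v,np.round(c[v,u],4))
```

```text
top (array([2443, 3571, 1761,  561,   78,   22,   45,   38,   38,   14,    9,
         18,   26,   19,   13,    9,    8,   14,    7,    8,   14,    8,
         11,   10,   11,   14,   22,   38,   73,   91,   74,  142,   46,
          2,    0]), array([-0.004,  0.   ,  0.004,  0.008,  0.012,  0.016,  0.02 ,  0.024,
        0.028,  0.032,  0.036,  0.04 ,  0.044,  0.048,  0.052,  0.056,
        0.06 ,  0.064,  0.068,  0.072,  0.076,  0.08 ,  0.084,  0.088,
        0.092,  0.096,  0.1  ,  0.104,  0.108,  0.112,  0.116,  0.12 ,
        0.124,  0.128,  0.132,  0.136]))
142 [ 0.4353 -0.3555  0.1147] ((0.43512460589408875, -0.35642969608306885), (0.08903299272060394, 0.04153207316994667), 3.6651341915130615) [0.11042841 0.11351332 0.12252461]
260 [ 0.5585 -0.3429  0.1207] ((0.5590240955352783, -0.3434096872806549), (0.08890113234519958, 0.04020262509584427), 4.000485420227051) [0.11272705 0.12129831 0.12559371]
scene (array([6717, 3660, 1380,  192,   85,   86,  102,   96,   99,  103,  101,
         97,   84,  107,   99,  104,   95,  107,   79,   95,   88,   87,
         97,  101,  235,  122,
[... 346 characters left out ...]
,
        0.124,  0.128,  0.132,  0.136]))
195 [ 0.4381 -0.3561  0.1135] ((0.4373595714569092, -0.3559623062610626), (0.08914783596992493, 0.041534423828125), 4.108848571777344) [0.11023636 0.11235192 0.11956164]
426 [ 0.5655 -0.3459  0.1191] ((0.5633902549743652, -0.34477514028549194), (0.08959753066301346, 0.042115889489650726), 5.28078031539917) [0.11186382 0.11985376 0.12339752]
427 208 [ 6.326e-01 -3.634e-01 -4.000e-04]
431 227 [ 0.5576 -0.3416  0.1283]
435 242 [ 0.5201 -0.352   0.1194]
434 262 [ 0.4697 -0.3487  0.1121]
437 277 [ 0.4313 -0.354   0.1139]
441 290 [ 0.3985 -0.3631  0.1116]
415 225 [ 0.5794 -0.3212  0.0295]
420 255 [ 0.4982 -0.3353  0.01  ]
425 295 [ 0.3881 -0.344   0.0104]
```

Run:
```python
from h import *
from scipy.optimize import least_squares
n="top";P={n:cloud(n,np.load(f"pics/{n}0.npy")) for n in("top","scene")}
A=P["top"][180:232,196:228].reshape(-1,3); B=P["scene"][150:210,378:440].reshape(-1,3)
for nm,S in(("top",A),("scene",B),("both",np.r_[A,B])):
    S=S[np.isfinite(S[:,0])&(S[:,2]>0.17)]
    def f(p):
        cx,cz,a,y0=p[0],p[1],p[2],0.2
        r=(S[:,0]-cx)*np.cos(a)+(S[:,1]-0.2)*np.sin(a)
        return np.hypot(r,S[:,2]-cz)-0.0625
    s=least_squares(f,[0.6,0.165,0],loss='soft_l1',f_scale=0.002) if False else least_squares(lambda p:f(np.r_[p,0]),[0.6,0.165,0.],loss='soft_l1',f_scale=0.002)
    print(nm,len(S),np.round(s.x,4),np.std(s.fun))
    print(np.percentile(S[:,1],[1,5,50,95,99]))
a=cv2.imread("pics/scene0.png"); b=cv2.imread("pics/top0.png")
def crop(im,x,y,w,h,s): return cv2.resize(im[y:y+h,x:x+w],None,fx=s,fy=s,interpolation=cv2.INTER_CUBIC)
cv2.imwrite("pics/d1.png",crop(a,384,146,40,30,20))
cv2.imwrite("pics/d2.png",crop(b,192,195,40,30,20))
```

```text
top 1439 [0.6173 0.1638 0.028 ] 0.009991682232425914
[0.16433934 0.16887871 0.19591945 0.2271095  0.24341915]
scene 2702 [ 0.6185  0.1571 -0.2709] 0.012120464318379227
[0.08247855 0.09014813 0.17374497 0.25584767 0.27125079]
both 4141 [ 0.6172  0.1603 -0.267 ] 0.011848400483453292
[0.08299452 0.09836062 0.1864969  0.25431044 0.26593283]
```

View pics/d1.png

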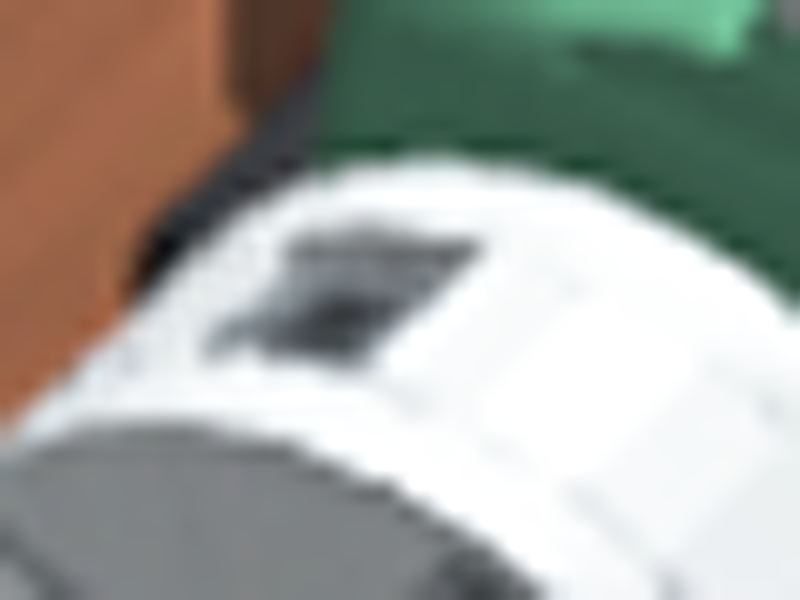

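View pics/d2.png

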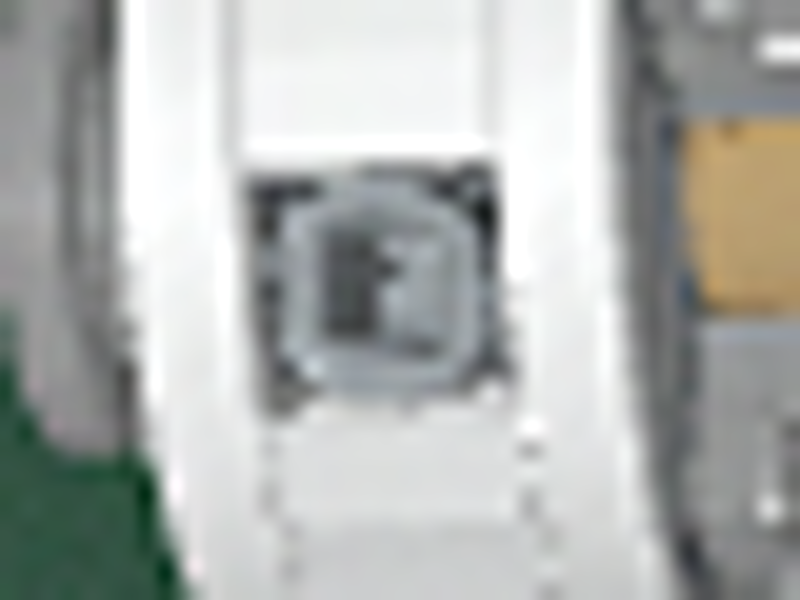

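```bash
cat > fitchuck.py <<'E'
from h import *
from scipy.optimize import least_squares
def frame(p):
    x,y,a,phi=p
    ey=np.array([-np.sin(a),np.cos(a),0]); ex=np.array([np.cos(a),np.sin(a),0]); ez=np.array([0,0,1.])
    z=np.cos(phi)*ez-np.sin(phi)*ex     # chuck z (lean to -x)
    x_=np.cross(ey,z)
    return np.array([x,y,0.165]),x_,ey,z
E
python3 - <<'E'
from fitchuck import *
T={n:cloud(n,np.load(f"pics/{n}0.npy")) for n in("top","scene")}
I={n:np.load(f"pics/{n}0rgb.npy").astype(int) for n in T}
S=[]
for n,reg in(("top",(slice(175,236),slice(194,232))),("scene",(slice(150,205),slice(378,440)))):
    q=T[n][reg].reshape(-1,3); c=I[n][reg].reshape(-1,3)
    k=(c.min(1)>190)&np.isfinite(q[:,0])&(q[:,2]>0.19)&(q[:,1]>0.165)&(q[:,1]<0.245); S.append(q[k]); print(n,k.sum())
def toP(x,y,ox,oy,s): return ((x+.5)/s-.5+ox,(y+.5)/s-.5+oy)
top=[toP(*c,192,195,20) for c in((245,165),(500,160),(265,412),(512,402))]
sce=[toP(*c,384,146,20) for c in((290,235),(485,240),(365,365),(205,355))]
h=np.sqrt(62.5**2-225)/1000; w=0.015
# order: top TL:(+y,+x) TR(-y,+x) BL(+y,-x) BR(-y,-x)
co=dict(top=[(w,w),(-w,w),(w,-w),(-w,-w)], scene=[(w,-w),(w,w),(-w,w),(-w,-w)])
def res(p,full=False):
    o,X,Y,Z=frame(p[:4]); r=[]
    for n,px in(("top",top),("scene",sce)):
        pts=np.array([o+h*Z+yy*Y+xx*X for yy,xx in co[n]])
        r.append((proj(n,pts)-px).ravel())
    im=np.concatenate(r)
    d=[]
    for k,q in enumerate(S):
        v=q-o; rad=np.hypot(v@np.cross(Y,[0,0,1]),v[:,2])-0.0625
        d.append(np.clip(rad/0.003,-3,3)/np.sqrt(len(q))*4)
    if full: print(np.round(im,2).reshape(-1,2).tolist(),[np.median(x)*np.sqrt(len(x))/4*3 for x in d],[np.std(x)*np.sqrt(len(x))/4*3 for x in d])
    return np.r_[im,np.concatenate(d)]
for sub in("all",):
    s=least_squares(res,[0.617,0.2,0.03,0.5],x_scale=[.01,.01,.05,.05]); res(s.x,True)
    print(np.round(s.x,4),np.degrees(s.x[2:]))
    J=s.jac; print("sd",np.sqrt(np.diag(np.linalg.inv(J.T@J))))
E
```

```text
top 892
scene 668
[[-0.59, -0.64], [-0.57, -0.99], [-0.28, -0.5], [0.07, -0.61], [-0.55, -0.89], [0.41, -0.37], [-0.45, 0.03], [-3.17, -0.37]] [np.float64(0.11457718089441514), np.float64(-0.7203346149205202)] [np.float64(2.004842998912646), np.float64(1.8741671374440256)]
[0.6188 0.2003 0.0342 0.391 ] [ 1.9619052  22.40041951]
sd [0.00097785 0.00128307 0.0360537  0.02273445]
```

```bash
cat > ov.py <<'E'
from fitchuck import *
def overlay(p,rot,tag,src="0"):
    o,X,Y,Z=frame(p)
    t=np.linspace(0,2*np.pi,120)
    curves=[]
    xs=np.linspace(-.015,.015,11); hh=np.sqrt(.0625**2-xs**2)
    for yy in(-.015,.015): curves.append((np.array([o+b*Z+yy*Y+a*X for a,b in zip(xs,hh)]),(0,0,255)))
    for xx in(-.015,.015): curves.append((np.array([o+hh[0]*Z+yy*Y+xx*X for yy in(-.015,.015)]),(0,0,255)))
    for yy in(-.029,.029): curves.append((np.array([o+.0625*(np.cos(a)*Z+np.sin(a)*X)+yy*Y for a in t]),(0,160,0)))
    c,s=np.cos(rot),np.sin(rot); w=.0066
    sq=[(a*c-b*s,a*s+b*c) for a,b in((w,w),(w,-w),(-w,-w),(-w,w),(w,w))]
    curves.append((np.array([o+.0585*Z+a*X+b*Y for a,b in sq]),(255,0,0)))
    curves.append((np.array([o+.0405*Z+a*X+b*Y for a,b in sq]),(255,120,0)))
    for n,(ox,oy,w_,h_) in(("top",(188,172,66,60)),("scene",(376,140,70,70))):
        s=10
        im=cv2.imread(f"pics/{n}{src}.png")[oy:oy+h_,ox:ox+w_]; im=cv2.resize(im,None,fx=s,fy=s,interpolation=cv2.INTER_CUBIC)[:600]
        for q,col in curves:
            u=(proj(n,q)-[ox,oy]+.5)*s-.5
            cv2.polylines(im,[np.round(u).astype(int)],False,col,1,cv2.LINE_AA)
        cv2.imwrite(f"pics/{tag}_{n}.png",im)
E
python3 -c "
from ov import *
overlay([.6188,.2003,.0342,.45],0.1,'e1')"
```

```text
(no output)
```

View pics/e1_top.png

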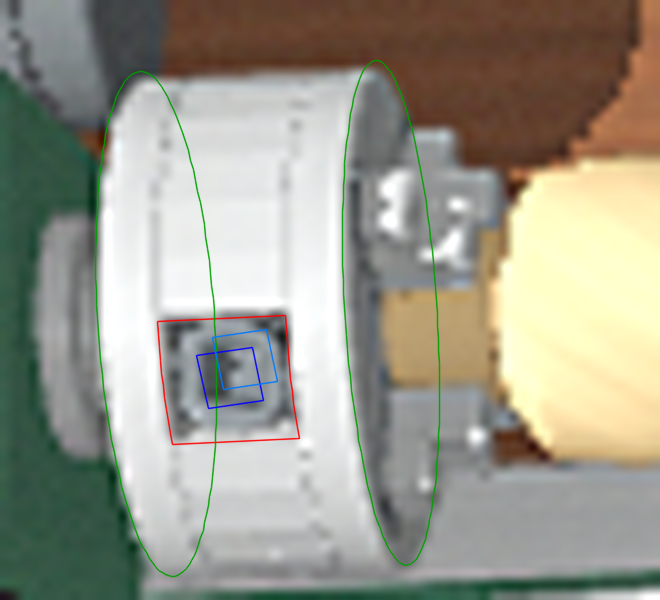

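View pics/e1_scene.png

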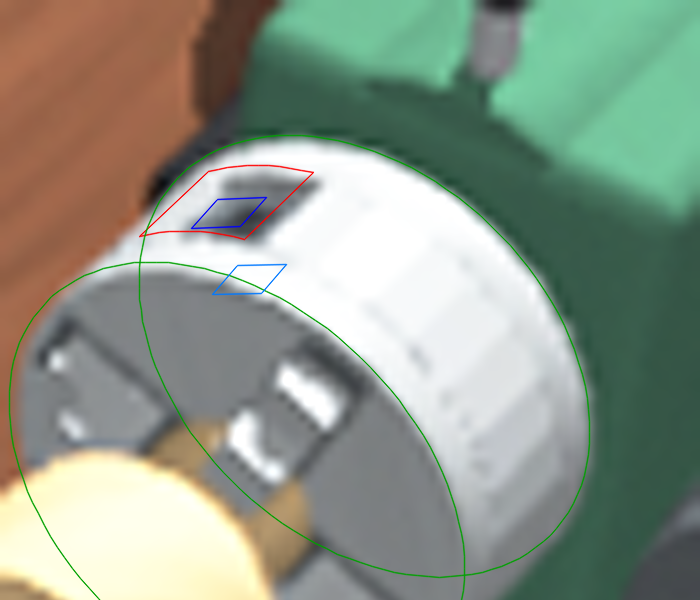

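Run:
```python
from fitchuck import *
out=[]
for n,(ox,oy) in(("scene",(386,150)),("top",(198,198))):
    im=cv2.imread(f"pics/{n}0.png")[oy:oy+24,ox:ox+26].astype(float)
    im=255*(np.clip(im/255,0,1))**1.6
    im=cv2.resize(im,None,fx=15,fy=15,interpolation=cv2.INTER_NEAREST)
    for k in range(0,26,5): cv2.putText(im,str(ox+k),(k*15,10),0,.35,(0,0,255)); 
    for k in range(0,24,5): cv2.putText(im,str(oy+k),(0,k*15+10),0,.35,(0,0,255))
    out.append(im)
cv2.imwrite("pics/f1.png",np.hstack(out))
```

```text
[ WARN:0@0.816] global loadsave.cpp:1063 imwrite_ Unsupported depth image for selected encoder is fallbacked to CV_8U.
```

View pics/f1.png

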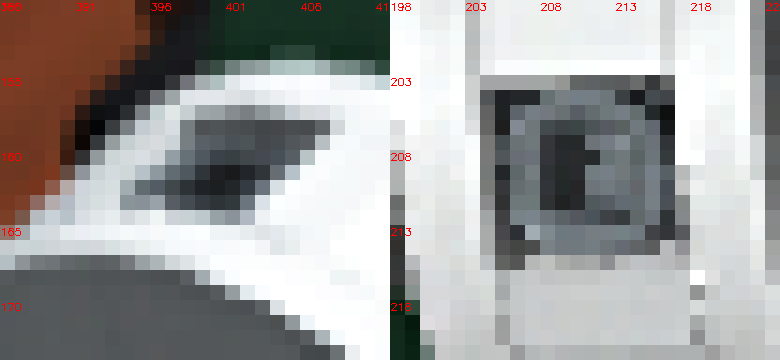

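```bash
cat > ovr.py <<'E'
from h import *
def box(c,R,hx,hy,hz):
    P=np.array([[sx*hx,sy*hy,sz*hz] for sx in(-1,1) for sy in(-1,1) for sz in(-1,1)])@R.T+c
    E=[(i,j) for i in range(8) for j in range(i+1,8) if bin(i^j).count('1')==1]
    return [P[[i,j]] for i,j in E]
def rackcurves(x,y,a,s=1):
    R=np.array([[np.cos(a),-np.sin(a),0],[np.sin(a),np.cos(a),0],[0,0,1]]); o=np.array([x,y,0]); C=[]
    for sg in(-1,1):
        for t in(-.031,.031):
            for yy in(-.0135,.0135): C.append((np.array([o+R@[sg*.0625+t,yy,.104],o+R@[sg*.0625+t,yy,.120]]),(0,255,255)))
    C+= [(e,(255,0,0)) for e in box(o+R@[0,0,.003],R,.131,.038,.003)]
    C+= [(e,(0,0,255)) for e in box(o+R@[s*.0625,0,.113],R,.045,.007,.009)]
    C+= [(e,(0,140,0)) for e in box(o+R@[-s*.0625,0,.1095],R,.045,.0045,.0045)]
    return C
def draw(C,tag,wins,src="0",s=6):
    for n,(ox,oy,w,h) in wins.items():
        im=cv2.imread(f"pics/{n}{src}.png")[oy:oy+h,ox:ox+w]; im=cv2.resize(im,None,fx=s,fy=s,interpolation=cv2.INTER_CUBIC)
        for q,col in C:
            u=(proj(n,q)-[ox,oy]+.5)*s-.5
            cv2.polylines(im,[np.round(u).astype(int)],False,col,1,cv2.LINE_AA)
        cv2.imwrite(f"pics/{tag}_{n}.png",im)
W={"top":(395,198,75,100*1+12),"scene":(150,282,125,106)}
if __name__=="__main__":
    import sys
    x,y,a=map(float,sys.argv[1:4]); draw(rackcurves(x,y,a),sys.argv[4],W,s=5)
E
python3 ovr.py 0.4985 -0.350 0.08 r1
```

```text
(no output)
```

View pics/r1_top.png

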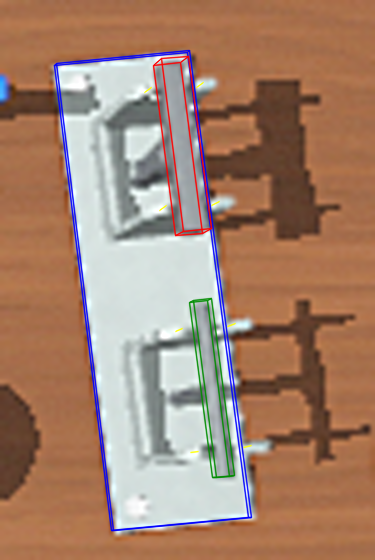

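View pics/r1_scene.png

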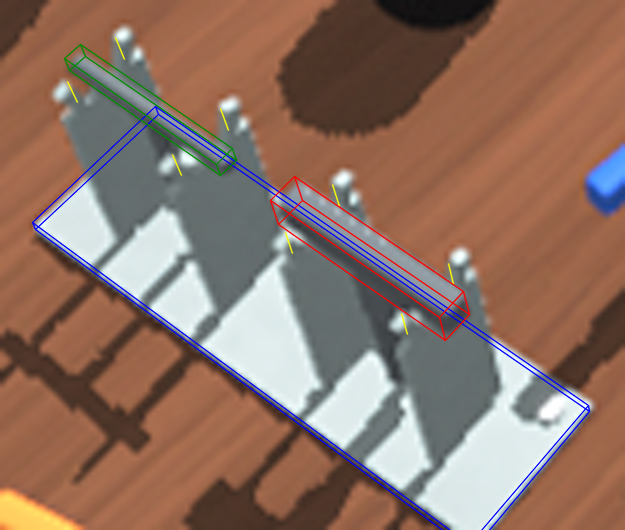

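The key is the thick dark bar at scene (225,332) / top (431,227). The thin bar at scene (180,305) / top (437,276) is the rod key. The blue (285,308), orange (168,397) and red (294,397) T's are look-alikes. Crop c1 shows the thick square bar with a collar, so it's confirmed.

```bash
python3 -m inch '[[[0,0,0],[-49.7,18.8,0],0.2],[[0,0,0],[-49.7,18.8,0],0.2],[[0,0,0],[-49.7,18.8,0],0.2],[[0,0,0],[-49.7,18.8,0],0.2],[[0,0,0],[-49.7,18.8,0],0.2],[[0,0,0],[-49.7,18.8,0],0.2],[[0,0,0],[-49.7,18.8,0],0.2],[[0,0,0],[-49.7,18.8,0],0.2]]' 30
python3 -m inch '[[[0,0,-0.178],[0,0,0],0.2],[[0,0,-0.178],[0,0,0],0.2],[[0,0,-0.178],[0,0,0],0.2],[[0,0,-0.178],[0,0,0],0.2],[[0,0,-0.178],[0,0,0],0.2],[[0,0,-0.178],[0,0,0],0.2],[[0,0,-0.178],[0,0,0],0.2],[[0,0,-0.178],[0,0,0],0.2]]'
python3 -m inch '[[[0,0,-0.178],[0,0,0],0.2],[[0,0,-0.178],[0,0,0],0.2],[[0,0,-0.178],[0,0,0],0.2],[[0,0,-0.178],[0,0,0],0.2],[[0,0,-0.178],[0,0,0],0.2],[[0,0,-0.178],[0,0,0],0.2],[[0,0,-0.178],[0,0,0],0.2],[[0,0,-0.178],[0,0,0],0.2]]'
python3 - <<'E'
from h import *
o=readout.get_obs(); print(o['time'],np.round(o['joint_pos'],3),np.round(o['ee_pos'],4),np.round(o['tool_rot'],3).tolist(),o['width'])
for n in("top","scene"):
    p,d=optics.grab_frame(n); cv2.imwrite(f"pics/{n}1.png",p[:,:,::-1])
a=cv2.imread("pics/scene1.png")[230:370,120:290]; b=cv2.imread("pics/top1.png")[150:310,350:480]
cv2.imwrite("pics/g1.png",cv2.resize(a,None,fx=4.5,fy=4.2,interpolation=cv2.INTER_CUBIC)); cv2.imwrite("pics/g2.png",cv2.resize(b,None,fx=3.7,fy=3.7,interpolation=cv2.INTER_CUBIC))
E
```

```text
time: 1.1
ee_pos: [0.5613, -0.344, 0.2263]
tool_rot: [[-0.932, -0.361, -0.001], [-0.361, 0.932, 0.0], [0.0, 0.0, -1.0]]
force: [0.5, -0.5, -0.5]
width: 0.6
time: 2.1
ee_pos: [0.56, -0.3453, 0.226]
tool_rot: [[0.227, -0.974, -0.001], [-0.974, -0.227, 0.0], [-0.001, 0.001, -1.0]]
force: [0.7, 0.3, 0.4]
width: 0.599
time: 3.1
ee_pos: [0.56, -0.3453, 0.226]
tool_rot: [[0.997, 0.082, -0.001], [0.082, -0.997, 0.0], [-0.001, -0.001, -1.0]]
force: [0.5, 0.2, -0.2]
width: 0.599
3.1 [-0.257  0.332 -0.029 -0.    -1.211  1.91 ] [ 0.56   -0.3453  0.226 ] [[0.997, 0.082, -0.001], [0.082, -0.997, 0.0], [-0.001, -0.001, -1.0]] 0.5988591754028
```

View pics/g1.png

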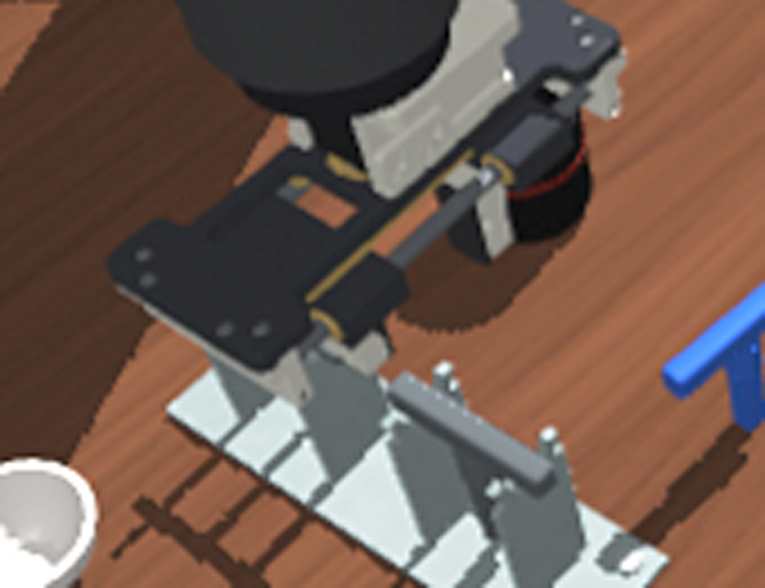

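View pics/g2.png

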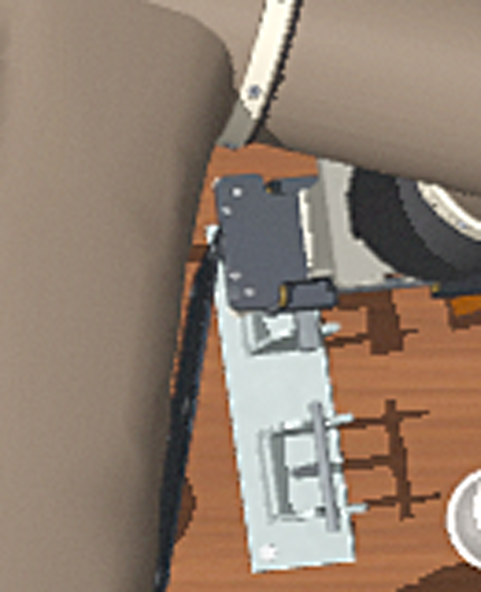

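```bash
python3 -m inch '[[[0,0,0],[0,0,30],0],[[0,0,0],[0,0,35],0],[[0,0,0],[0,0,35],0],[[0,0,0],[0,0,22],0],[[0,0,0],[0,0,0],0]]' 8
python3 -m inch '[[[0,0,0],[0,0,0],-1],[[0,0,0],[0,0,0],-1],[[0,0,0],[0,0,0],-1],[[0,0,0],[0,0,0],-1],[[0,0,0],[0,0,0],-1],[[0,0,0],[0,0,0],-1]]' 8
python3 - <<'E'
from h import *
for n in("scene",):
    p,d=optics.grab_frame(n); cv2.imwrite(f"pics/{n}2.png",p[:,:,::-1])
a=cv2.imread("pics/scene2.png")[270:370,150:280]
cv2.imwrite("pics/g3.png",cv2.resize(a,None,fx=6,fy=6,interpolation=cv2.INTER_CUBIC))
E
```

```text
time: 3.82
ee_pos: [0.5589, -0.3449, 0.1024]
tool_rot: [[0.997, 0.072, -0.004], [0.072, -0.997, 0.001], [-0.004, -0.002, -1.0]]
force: [-0.5, -0.0, -0.6]
width: 0.501
time: 4.58
ee_pos: [0.5606, -0.3455, 0.1053]
tool_rot: [[0.997, 0.076, 0.001], [0.076, -0.997, -0.0], [0.001, 0.0, -1.0]]
force: [-0.5, 1.7, 5.5]
width: 0.165
```

View pics/g3.png

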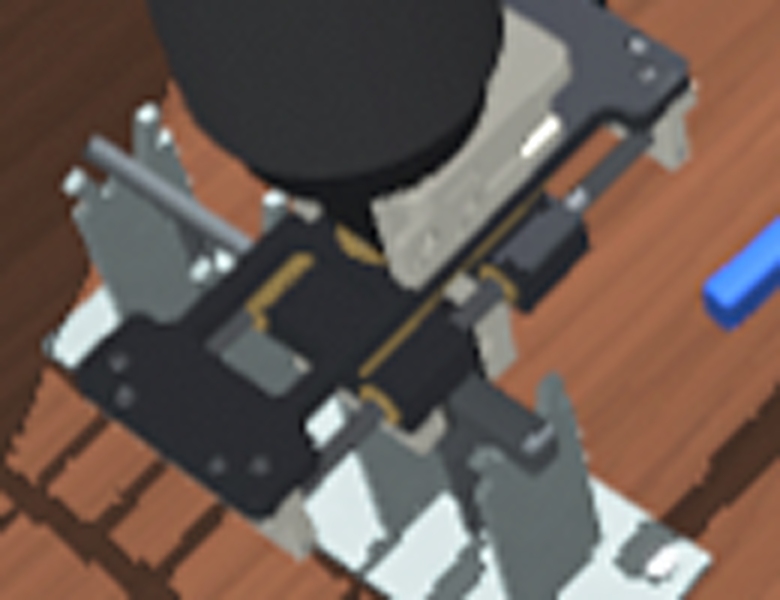

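```bash
python3 -m inch '[[[0,0,0],[0,0,0],-1],[[0,0,0],[0,0,0],-1],[[0,0,0],[0,0,0],-1],[[0,0,0],[0,0,0],-1]]' 50
python3 -m inch '[[[0,0,0],[0,0,-5],-1],[[0,0,0],[0,0,-10],-1],[[0,0,0],[0,0,-20],-1],[[0,0,0],[0,0,0],-1]]'
```

```text
time: 5.12
ee_pos: [0.5606, -0.3455, 0.1053]
tool_rot: [[0.997, 0.076, 0.001], [0.076, -0.997, -0.0], [0.001, 0.0, -1.0]]
force: [-1.8, 1.7, 5.9]
width: 0.158
time: 5.62
ee_pos: [0.5613, -0.3459, 0.1414]
tool_rot: [[0.997, 0.076, 0.003], [0.076, -0.997, -0.001], [0.003, 0.001, -1.0]]
force: [-0.2, 0.3, -2.8]
width: 0.152
```

```bash
python3 -m inch '[[[0,0,0],[0,0,-40],-1],[[0,0,0],[0,0,-50],-1],[[0,0,0],[0,0,-50],-1],[[0,0,0],[0,0,-50],-1],[[0,0,0],[0,0,0],-1],[[0,0,0],[0,0,0],-1]]'
python3 - <<'E'
from h import *
o=readout.get_obs(); print(o['time'],np.round(o['joint_pos'],3),np.round(o['ee_pos'],4),np.round(o['tool_rot'],3).tolist(),o['width'])
np.savez("pics/obs3.npz",p=o['ee_pos'],R=o['tool_rot'])
for n in("top","scene"):
    p,d=optics.grab_frame(n); cv2.imwrite(f"pics/{n}3.png",p[:,:,::-1]); np.save(f"pics/{n}3.npy",d)
p=o['ee_pos'];R=np.array(o['tool_rot']); from ovr import box
c=p-R[:,2]*.0077
K=np.c_[R[:,0],-R[:,1],-R[:,2]]
C=[(e,(0,0,255)) for e in box(c,K,.045,.007,.009)]+[(e,(0,255,255)) for e in box(c-K[:,2]*.051,K,.006,.006,.042)]
from ovr import draw
u=proj("scene",np.array([c]))[0].astype(int); v=proj("top",np.array([c]))[0].astype(int); print(u,v)
draw(C,"k3",{"scene":(u[0]-45,u[1]-35,90,90),"top":(v[0]-45,v[1]-40,90,80)},src="3",s=6)
E
```

```text
time: 6.38
ee_pos: [0.5599, -0.345, 0.3282]
tool_rot: [[0.997, 0.076, -0.001], [0.076, -0.997, 0.001], [-0.001, -0.001, -1.0]]
force: [-0.2, 0.0, -3.1]
width: 0.152
6.375 [-2.570e-01  2.890e-01  1.390e-01 -1.000e-03 -1.423e+00  1.904e+00] [ 0.5599 -0.345   0.3282] [[0.997, 0.076, -0.001], [0.076, -0.997, 0.001], [-0.001, -0.001, -1.0]] 0.15178009973219572
[201 262] [455 210]
```

View pics/k3_scene.png

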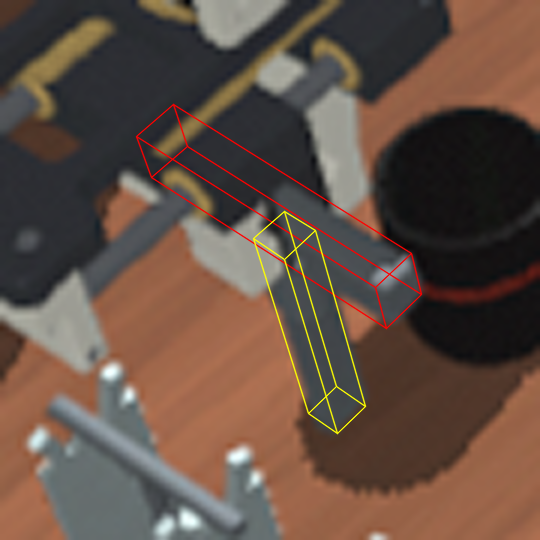

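View pics/k3_top.png

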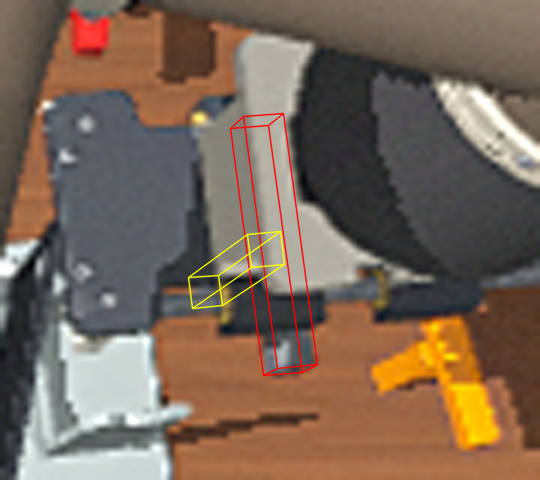

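```bash
python3 -m inch '[[[0,0,0],[2,-40,-5],-1],[[0,0,0],[2,-60,0],-1],[[0,0,0],[2,-60,0],-1],[[0,0,0],[2,-60,0],-1],[[0,0,0],[3,-60,0],-1],[[0,0,0],[3,-60,0],-1],[[0,0,0],[3,-60,0],-1],[[0,0,0],[3,-60,0],-1]]'
python3 -m inch '[[[0,0,0],[2,-50,0],-1],[[0,0,0],[1,-33,0],-1],[[0,0.142,0],[0,0,0],-1],[[0,0.142,0],[0,0,0],-1],[[0,0.141,0],[0,0,0],-1],[[0,0,0],[0,0,0],-1]]'
python3 - <<'E'
from h import *
o=readout.get_obs(); print(o['time'],np.round(o['joint_pos'],3),np.round(o['ee_pos'],4),np.round(o['tool_rot'],3).tolist(),o['width'],o['force'])
E
```

```text
time: 7.48
ee_pos: [0.5444, 0.1166, 0.3333]
tool_rot: [[0.997, 0.076, -0.002], [0.076, -0.997, -0.001], [-0.002, 0.001, -1.0]]
force: [1.6, 1.2, -1.2]
width: 0.156
time: 8.22
ee_pos: [0.5376, 0.1945, 0.3293]
tool_rot: [[0.91, 0.078, 0.407], [0.073, -0.997, 0.027], [0.408, 0.005, -0.913]]
force: [0.7, -0.7, -1.9]
width: 0.156
8.225 [ 0.878 -0.11  -0.53   0.39  -0.891  0.565] [0.5376 0.1945 0.3293] [[0.91, 0.078, 0.407], [0.073, -0.997, 0.027], [0.408, 0.005, -0.913]] 0.15584502595989116 [ 0.71504209 -0.74556321 -1.86613651]
```

```bash
cat > look.py <<'E'
from ov import *
from ovr import box
import sys
PH=[.619,.2003,.0342,.425]
def keyC(p,R,back=.0077):
    c=p-R[:,2]*back; K=np.c_[R[:,0],-R[:,1],-R[:,2]]
    return [(e,(0,0,255)) for e in box(c,K,.045,.007,.009)]+[(e,(0,255,255)) for e in box(c-K[:,2]*.0495,K,.006,.006,.0405)]+[(e,(255,0,255)) for e in box(c-K[:,2]*.0915,K,.0045,.0045,.0015)], c-K[:,2]*.093
def chuckC(p,rot):
    o,X,Y,Z=frame(p); C=[]
    t=np.linspace(0,2*np.pi,120)
    xs=np.linspace(-.015,.015,11); hh=np.sqrt(.0625**2-xs**2)
    for yy in(-.015,.015): C.append((np.array([o+b*Z+yy*Y+a*X for a,b in zip(xs,hh)]),(0,0,255)))
    for xx in(-.015,.015): C.append((np.array([o+hh[0]*Z+yy*Y+xx*X for yy in(-.015,.015)]),(0,0,255)))
    for yy in(-.029,.029): C.append((np.array([o+.0625*(np.cos(a)*Z+np.sin(a)*X)+yy*Y for a in t]),(0,160,0)))
    c,s=np.cos(rot),np.sin(rot); w=.0066  # clockwise about -Z
    sq=[(a*c+b*s,-a*s+b*c) for a,b in((w,w),(w,-w),(-w,-w),(-w,w),(w,w))]
    C.append((np.array([o+.0585*Z+a*X+b*Y for a,b in sq]),(255,0,0)))
    return C
def look(tag,rot=0.1,snap=True,key=True,wins={"top":(160,150,110,95),"scene":(350,90,110,100)},s=6):
    o=readout.get_obs(); p=np.array(o['ee_pos']);R=np.array(o['tool_rot'])
    for n in("top","scene"):
        a,d=optics.grab_frame(n); cv2.imwrite(f"pics/{n}{tag}.png",a[:,:,::-1]); np.save(f"pics/{n}{tag}.npy",d)
    C,tip=keyC(p,R); O,X,Y,Z=frame(PH); m=O+.0585*Z
    print("t",o['time'],"tcp",np.round(p,4),"tip",np.round(tip,4),"force",np.round(o['force'],1),"w",round(o['width'],3),'j',np.round(o['joint_pos'],2))
    v=tip-m; print("tip rel mouth in chuck X,Y,Z mm",np.round([v@X*1e3,v@Y*1e3,v@Z*1e3],1),"in tool mm of mouth-tip",np.round(-R.T@v*1e3,1))
    print("tool z in chuck XYZ",np.round([R[:,2]@X,R[:,2]@Y,R[:,2]@Z],3),"turn",np.round(np.arctan2(-R[:,0]@Y,R[:,0]@X),3))
    from ovr import draw
    draw((C if key else [])+chuckC(PH,rot),tag,wins,src=tag,s=s)
if __name__=="__main__": look(sys.argv[1],float(sys.argv[2]))
E
python3 look.py p4 0.1
```

```text
t 8.225 tcp [0.5376 0.1945 0.3293] tip [0.5723 0.1968 0.2514] force [ 0.7 -0.7 -1.9] w 0.156 j [ 0.88 -0.11 -0.53  0.39 -0.89  0.56]
tip rel mouth in chuck X,Y,Z mm [-7.  -1.9 39.5] in tool mm of mouth-tip [ 7.2 -1.1 39.5]
tool z in chuck XYZ [-0.005  0.013 -1.   ] turn -0.042
```

View pics/p4_scene.png

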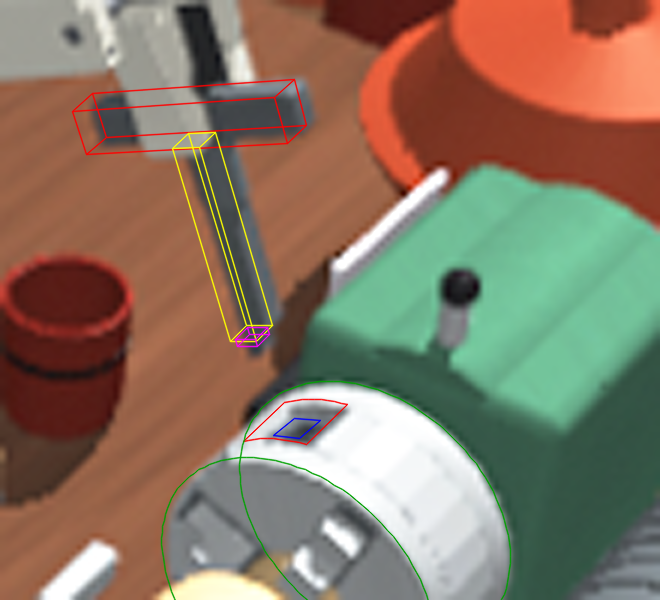

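View pics/p4_top.png

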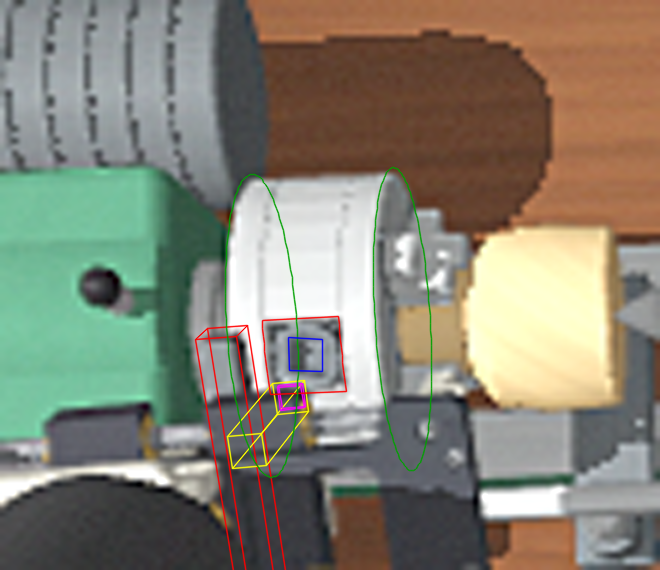

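```bash
python3 -m inch '[[[0,0,0],[0,0,0],-1],[[0,0,0],[0,0,0],-1]]'; python3 look.py p5 0.1
```

```text
time: 8.57
ee_pos: [0.5428, 0.1983, 0.3349]
tool_rot: [[0.908, 0.075, 0.411], [0.068, -0.997, 0.031], [0.412, -0.0, -0.911]]
force: [-0.7, -0.0, -2.5]
width: 0.156
t 8.575 tcp [0.5428 0.1983 0.3349] tip [0.5778 0.2009 0.2572] force [-0.7 -0.  -2.5] w 0.156 j [ 0.87 -0.1  -0.51  0.39 -0.89  0.57]
tip rel mouth in chuck X,Y,Z mm [ 0.6  2.  42.4] in tool mm of mouth-tip [-0.6  2.8 42.4]
tool z in chuck XYZ [-0.     0.017 -1.   ] turn -0.037
```

View pics/p5_scene.png

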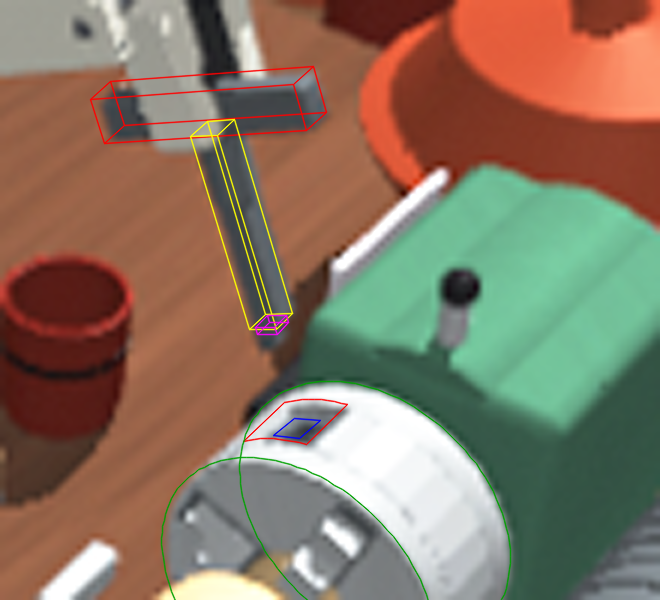

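View pics/p5_top.png

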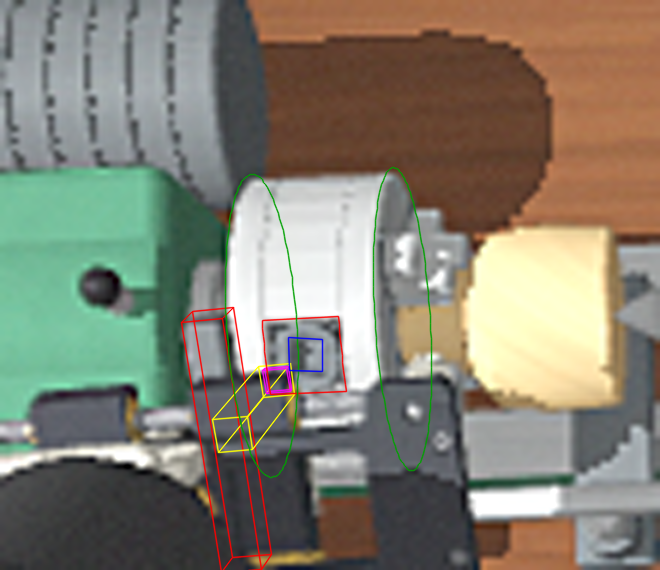

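Run:
```python
import cv2,numpy as np
a=cv2.imread("pics/scenep5.png")[95:170,360:420].astype(float)
a=255*(a/255)**0.6
a=cv2.resize(a,None,fx=8,fy=8,interpolation=cv2.INTER_CUBIC)
b=cv2.imread("pics/topp5.png")[185:245,185:225].astype(float); b=255*np.clip(b/255,0,1)**0.6
b=cv2.resize(b,None,fx=8,fy=10,interpolation=cv2.INTER_CUBIC)
cv2.imwrite("pics/z5.png",np.clip(np.hstack([a,b]),0,255).astype(np.uint8))
```

```text
(no output)
```

View pics/z5.png

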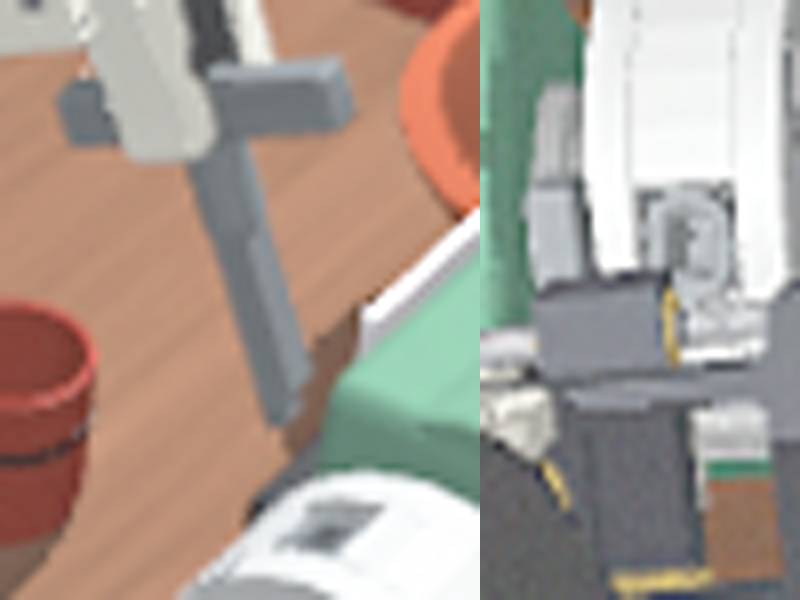

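```bash
python3 -m inch '[[[0,0,0],[0,0,0],-1]]'
cat > meas.py <<'E'
from look import *
def meas(tag):
    o=readout.get_obs(); p=np.array(o['ee_pos']);R=np.array(o['tool_rot'])
    a,d=optics.grab_frame("scene"); cv2.imwrite(f"pics/scene{tag}.png",a[:,:,::-1]); np.save(f"pics/scene{tag}.npy",d)
    P=cloud("scene",d); q=(P-p)@R*1e3   # tool frame mm
    a=a.astype(int); hsvsat=a.max(2)-a.min(2)
    print("tcp",np.round(p,4),"t",o['time'])
    return q,a,hsvsat,p,R
if __name__=="__main__":
    q,a,s,p,R=meas(sys.argv[1])
    m=(abs(q[...,0])<25)&(abs(q[...,1])<25)&(q[...,2]>5)&(q[...,2]<110)&(s<25)
    ys,xs=np.where(m); print(xs.min(),xs.max(),ys.min(),ys.max())
    for lo in range(5,110,10):
        k=m&(q[...,2]>=lo)&(q[...,2]<lo+10)
        if k.sum(): 
            v,u=np.where(k)
            print(lo,k.sum(),np.round(np.median(q[k],axis=0),1),"px",np.round([u.mean(),v.mean()],1),"model axis px",np.round(proj("scene",p+R@np.array([0,0,(lo+5)/1e3]))[0],1))
E
python3 meas.py m6
```

```text
time: 8.8
ee_pos: [0.5422, 0.1978, 0.3345]
tool_rot: [[0.909, 0.076, 0.411], [0.069, -0.997, 0.031], [0.412, 0.0, -0.911]]
force: [0.4, 1.0, -2.7]
width: 0.155
tcp [0.5422 0.1978 0.3345] t 8.8
383 397 113 147
5 30 [ 7.8  6.2 10.5] px [387.1 115.8] model axis px [385.7 114.6]
15 35 [ 8.2  7.3 19.7] px [388.1 119.9] model axis px [386.9 118.7]
25 23 [ 7.   5.  29.5] px [389.3 123.4] model axis px [388.1 122.7]
35 33 [ 6.3  4.3 39.3] px [390.4 127.2] model axis px [389.3 126.7]
45 30 [ 5.6  5.6 50.3] px [391.5 131.7] model axis px [390.5 130.7]
55 29 [ 6.8  5.7 60. ] px [392.9 135.4] model axis px [391.7 134.7]
65 27 [ 6.5  5.9 70.4] px [393.8 139.6] model axis px [392.9 138.6]
75 19 [ 5.2  5.  78.3] px [394.5 142.8] model axis px [394.  142.4]
85 9 [ 1.4  1.7 88. ] px [394.9 145.9] model axis px [395.2 146.2]
```

```bash
python3 -m inch '[[[-0.017,0,0.07],[0,0,0],-1],[[0,0,0.06],[0,0,0],-1],[[0,0,0],[0,0,0],-1],[[0,0,0],[0,0,0],-1]]'; python3 look.py p6 0.1
```

```text
time: 9.35
ee_pos: [0.5419, 0.1977, 0.3346]
tool_rot: [[0.91, -0.048, 0.412], [-0.059, -0.998, 0.014], [0.41, -0.038, -0.911]]
force: [0.1, -0.3, -3.1]
width: 0.151
t 9.35 tcp [0.5419 0.1977 0.3346] tip [0.577  0.199  0.2569] force [ 0.1 -0.3 -3.1] w 0.151 j [ 0.88 -0.1  -0.52  0.4  -0.91  0.42]
tip rel mouth in chuck X,Y,Z mm [-0.4  0.1 42.5] in tool mm of mouth-tip [ 0.4  0.1 42.5]
tool z in chuck XYZ [-0.  0. -1.] turn 0.091
```

```bash
python3 -m inch '[[[0,0,0],[0.2,0,14],-1],[[0,0,0],[0,0,14],-1],[[0,0,0],[0,0,4],-1],[[0,0,0],[0,0,0],-1],[[0,0,0],[0,0,0],-1]]'; python3 look.py p7 0.1
python3 - <<'E'
import cv2,numpy as np
a=cv2.imread("pics/scenep7.png")[110:180,375:425].astype(float)
b=cv2.imread("pics/topp7.png")[185:220,190:235].astype(float)
f=lambda i:255*(np.clip(i,0,255)/255)**0.8
a=cv2.resize(f(a),(400,560),interpolation=cv2.INTER_CUBIC); b=cv2.resize(f(b),(400,311),interpolation=cv2.INTER_CUBIC)
b=np.vstack([b,np.zeros((249,400,3))])
cv2.imwrite("pics/z7.png",np.clip(np.hstack([a,b]),0,255).astype(np.uint8))
E
```

```text
time: 10.07
ee_pos: [0.5554, 0.1983, 0.3058]
tool_rot: [[0.91, -0.049, 0.412], [-0.061, -0.998, 0.015], [0.411, -0.038, -0.911]]
force: [-0.4, -0.3, -2.7]
width: 0.158
t 10.075 tcp [0.5554 0.1983 0.3058] tip [0.5906 0.1995 0.2281] force [-0.4 -0.3 -2.7] w 0.158 j [ 0.85 -0.06 -0.55  0.42 -0.83  0.41]
tip rel mouth in chuck X,Y,Z mm [ 0.1  0.2 10.7] in tool mm of mouth-tip [-0.1  0.2 10.7]
tool z in chuck XYZ [ 0.  0. -1.] turn 0.092
```

View pics/z7.png

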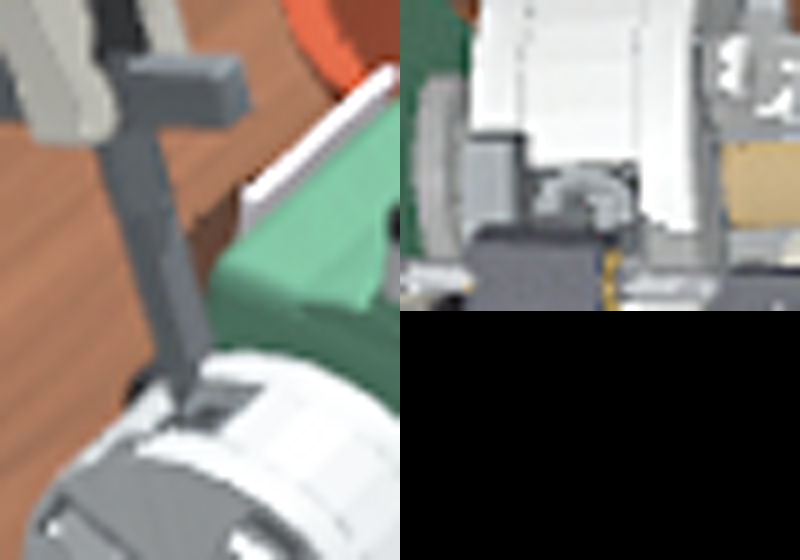

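View pics/p7_scene.png

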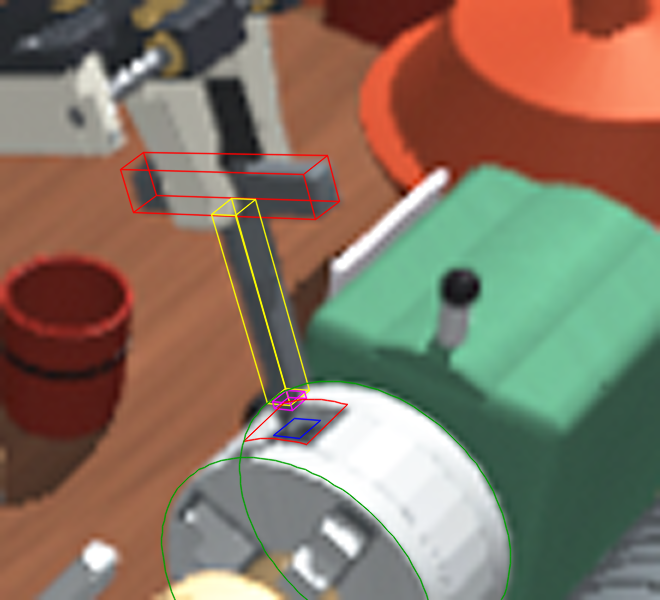

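```bash
python3 -m inch '[[[0,0,0],[0,0,3],-1],[[0,0,0],[0,0,2],-1],[[0,0,0],[0,0,0],-1]]'; python3 -m inch '[[[0,0,0],[0,0,2],-1],[[0,0,0],[0,0,1],-1],[[0,0,0],[0,0,0],-1]]'
```

```text
time: 10.55
ee_pos: [0.5573, 0.1982, 0.3007]
tool_rot: [[0.91, -0.049, 0.412], [-0.06, -0.998, 0.014], [0.41, -0.038, -0.911]]
force: [0.9, -0.2, -2.5]
width: 0.152
time: 10.92
ee_pos: [0.5585, 0.1983, 0.298]
tool_rot: [[0.91, -0.049, 0.412], [-0.061, -0.998, 0.014], [0.41, -0.038, -0.911]]
force: [1.0, -0.3, -2.6]
width: 0.156
```

```bash
python3 -m inch '[[[0,0,0],[0,0,1],-1],[[0,0,0],[0,0,1],-1],[[0,0,0],[0,0,0],-1]]'; python3 -m inch '[[[0,0,0],[0,0,1],-1],[[0,0,0],[0,0,1],-1],[[0,0,0],[0,0,0],-1]]'; python3 look.py p8 0.1
```

```text
time: 11.3
ee_pos: [0.5594, 0.1983, 0.2963]
tool_rot: [[0.91, -0.049, 0.412], [-0.061, -0.998, 0.014], [0.41, -0.038, -0.911]]
force: [-0.5, 0.5, -1.9]
width: 0.156
time: 11.68
ee_pos: [0.5602, 0.1984, 0.2945]
tool_rot: [[0.91, -0.049, 0.412], [-0.061, -0.998, 0.014], [0.41, -0.038, -0.911]]
force: [-0.6, 0.5, -2.2]
width: 0.159
t 11.675 tcp [0.5602 0.1984 0.2945] tip [0.5953 0.1996 0.2167] force [-0.6  0.5 -2.2] w 0.159 j [ 0.84 -0.05 -0.57  0.43 -0.8   0.4 ]
tip rel mouth in chuck X,Y,Z mm [-0.3  0.1 -1.6] in tool mm of mouth-tip [ 0.3  0.1 -1.6]
tool z in chuck XYZ [-0.  0. -1.] turn 0.092
```

```bash
python3 -m inch '[[[0,0,0],[0,0,1],-1],[[0,0,0],[0,0,1],-1],[[0,0,0],[0,0,0],-1]]'; python3 -m inch '[[[0,0,0],[0,0,1],-1],[[0,0,0],[0,0,1],-1],[[0,0,0],[0,0,0],-1]]'
```

```text
time: 12.15
ee_pos: [0.561, 0.1984, 0.2926]
tool_rot: [[0.91, -0.049, 0.412], [-0.06, -0.998, 0.014], [0.41, -0.038, -0.911]]
force: [-0.6, 0.4, -2.0]
width: 0.154
time: 12.52
ee_pos: [0.5618, 0.1984, 0.2908]
tool_rot: [[0.91, -0.049, 0.412], [-0.061, -0.998, 0.014], [0.41, -0.038, -0.911]]
force: [0.8, 0.3, -2.6]
width: 0.154
```

View pics/p8_scene.png

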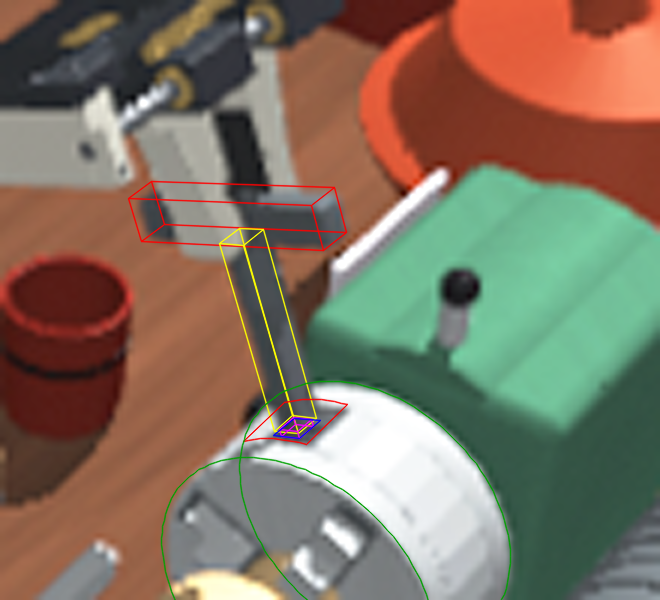

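```bash
python3 -m inch '[[[0,0,0],[0,0,2],-1],[[0,0,0],[0,0,2],-1],[[0,0,0],[0,0,0],-1]]'; python3 -m inch '[[[0,0,0],[0,0,2],-1],[[0,0,0],[0,0,0],-1]]'
```

```text
time: 12.9
ee_pos: [0.5635, 0.1983, 0.287]
tool_rot: [[0.91, -0.049, 0.412], [-0.06, -0.998, 0.014], [0.41, -0.038, -0.911]]
force: [1.1, -0.5, -2.6]
width: 0.154
time: 13.15
ee_pos: [0.5643, 0.1984, 0.2852]
tool_rot: [[0.91, -0.049, 0.412], [-0.061, -0.998, 0.014], [0.41, -0.038, -0.911]]
force: [0.6, -0.8, -2.1]
width: 0.153
```

```bash
python3 -m inch '[[[0,0,0],[0,0,1],-1],[[0,0,0],[0,0,1],-1],[[0,0,0],[0,0,0],-1]]'; python3 -m inch '[[[0,0,0],[0,0,1],-1],[[0,0,0],[0,0,0],-1]]'; python3 look.py p9 0.1
```

```text
time: 13.52
ee_pos: [0.5651, 0.1985, 0.2835]
tool_rot: [[0.91, -0.049, 0.412], [-0.061, -0.998, 0.014], [0.41, -0.038, -0.911]]
force: [0.9, -1.7, -2.3]
width: 0.157
time: 13.78
ee_pos: [0.5655, 0.1985, 0.2826]
tool_rot: [[0.91, -0.049, 0.412], [-0.061, -0.998, 0.014], [0.41, -0.038, -0.911]]
force: [0.5, -1.9, -2.4]
width: 0.156
t 13.775 tcp [0.5655 0.1985 0.2826] tip [0.6007 0.1997 0.2049] force [ 0.5 -1.9 -2.4] w 0.156 j [ 0.83 -0.03 -0.58  0.44 -0.76  0.4 ]
tip rel mouth in chuck X,Y,Z mm [ -0.3   0.1 -14.6] in tool mm of mouth-tip [  0.3   0.  -14.6]
tool z in chuck XYZ [-0.  0. -1.] turn 0.092
```

```bash
python3 -m inch '[[[0,0,0],[0,0.3,1],-1],[[0,0,0],[0,0,0],-1]]'; python3 -m inch '[[[0,0,0],[0,0,1],-1],[[0,0,0],[0,0,0],-1]]';python3 -m inch '[[[0,0,0],[0,0,1],-1],[[0,0,0],[0,0,0],-1]]'
```

```text
time: 14.12
ee_pos: [0.566, 0.1984, 0.2817]
tool_rot: [[0.91, -0.049, 0.412], [-0.06, -0.998, 0.015], [0.41, -0.038, -0.911]]
force: [0.3, -0.9, -2.2]
width: 0.152
time: 14.38
ee_pos: [0.5664, 0.1983, 0.2808]
tool_rot: [[0.91, -0.049, 0.412], [-0.06, -0.998, 0.014], [0.41, -0.038, -0.911]]
force: [0.5, -0.6, -1.8]
width: 0.156
time: 14.62
ee_pos: [0.5668, 0.1984, 0.2799]
tool_rot: [[0.91, -0.049, 0.412], [-0.06, -0.998, 0.014], [0.41, -0.038, -0.911]]
force: [-1.0, -0.6, -2.2]
width: 0.156
```

```bash
python3 -m inch '[[[0,0,0],[0,0,1],-1],[[0,0,0],[0,0,0],-1]]'; python3 -m inch '[[[0,0,0],[0,0,1],-1],[[0,0,0],[0,0,0],-1]]'
```

```text
time: 14.88
ee_pos: [0.5672, 0.1983, 0.2789]
tool_rot: [[0.91, -0.049, 0.412], [-0.061, -0.998, 0.014], [0.41, -0.038, -0.911]]
force: [-0.3, 0.3, -1.6]
width: 0.155
time: 15.12
ee_pos: [0.5676, 0.1983, 0.2781]
tool_rot: [[0.91, -0.049, 0.412], [-0.061, -0.998, 0.014], [0.41, -0.038, -0.911]]
force: [0.5, -1.2, -2.0]
width: 0.154
```

```bash
python3 -m inch '[[[0,0,0],[0,0,1],-1],[[0,0,0],[0,0,0],-1]]'; python3 look.py p10 0.1;  python3 meas.py m10
```

```text
time: 15.38
ee_pos: [0.568, 0.1984, 0.2771]
tool_rot: [[0.91, -0.049, 0.412], [-0.061, -0.998, 0.014], [0.41, -0.038, -0.911]]
force: [0.6, -1.0, -2.6]
width: 0.151
t 15.375 tcp [0.568  0.1984 0.2771] tip [0.6031 0.1996 0.1994] force [ 0.6 -1.  -2.6] w 0.151 j [ 0.83 -0.02 -0.59  0.45 -0.75  0.4 ]
tip rel mouth in chuck X,Y,Z mm [ -0.3  -0.2 -20.6] in tool mm of mouth-tip [  0.3  -0.2 -20.6]
tool z in chuck XYZ [-0.  0. -1.] turn 0.092
tcp [0.568  0.1984 0.2771] t 15.475
386 413 139 167
5 32 [8.2 6.8 9.9] px [393.9 141.4] model axis px [392.8 140. ]
15 29 [ 8.7  6.7 20.5] px [395.3 145.2] model axis px [393.9 143.9]
25 27 [ 7.5  5.4 30.3] px [396.1 149. ] model axis px [395.  147.8]
35 26 [ 7.2  4.6 40.4] px [397.2 152.6] model axis px [396.1 151.6]
45 29 [ 6.   5.1 50.3] px [398.  156.2] model axis px [397.2 155.4]
55 89 [ 6.5  5.3 62.6] px [400.  160.5] model axis px [398.3 159.1]
65 97 [11.4  1.7 66.6] px [401.5 161.9] model axis px [399.4 162.8]
```

View pics/p10_scene.png

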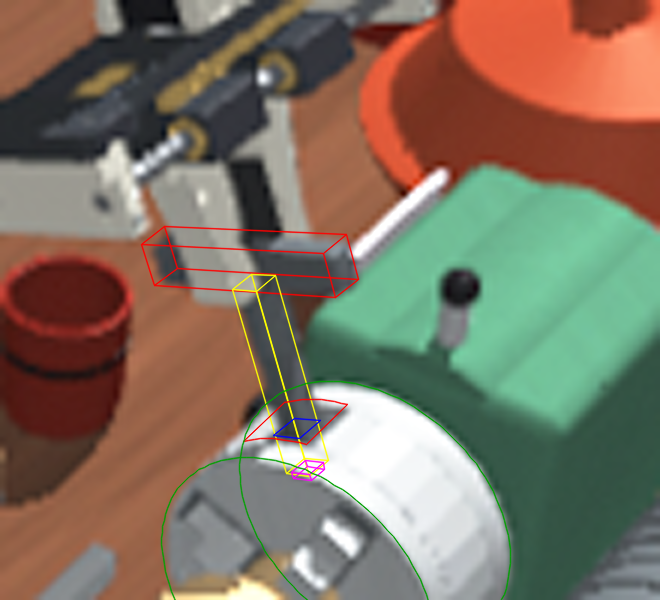

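```bash
python3 -m inch '[[[0,0,0],[0,0,1],-1],[[0,0,0],[0,0,0],-1]]'; python3 -m inch '[[[0,0,0],[0,0,1],-1],[[0,0,0],[0,0,0],-1]]'; python3 -c "
from bench import readout;print(readout.get_obs()['ft_torque'])"
```

```text
time: 15.78
ee_pos: [0.5684, 0.1984, 0.2762]
tool_rot: [[0.91, -0.049, 0.412], [-0.06, -0.998, 0.014], [0.41, -0.038, -0.911]]
force: [0.3, -0.3, -2.3]
width: 0.152
time: 16.02
ee_pos: [0.5688, 0.1984, 0.2753]
tool_rot: [[0.91, -0.049, 0.412], [-0.061, -0.998, 0.014], [0.41, -0.038, -0.911]]
force: [0.9, 0.2, -1.5]
width: 0.159
[-0.4381498   1.67303659 -0.15307054]
```

```bash
python3 look.py p11 0.1 >/dev/null
python3 - <<'E'
import cv2,numpy as np
a=cv2.imread("pics/scenep11.png")[120:170,365:425].astype(float)
b=cv2.imread("pics/topp11.png")[180:230,185:235].astype(float)
f=lambda i:255*(np.clip(i,0,255)/255)**0.7
a=cv2.resize(f(a),(720,600),interpolation=cv2.INTER_CUBIC)
cv2.imwrite("pics/z11.png",np.clip(a,0,255).astype(np.uint8))
b=cv2.resize(f(b),(600,600),interpolation=cv2.INTER_CUBIC)
cv2.imwrite("pics/z11t.png",np.clip(b,0,255).astype(np.uint8))
E
```

```text
(no output)
```

View pics/z11.png

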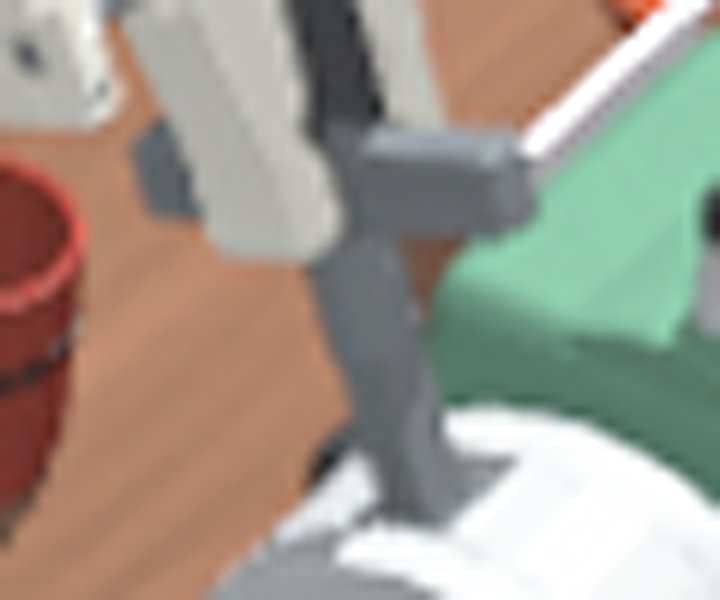

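View pics/z11t.png

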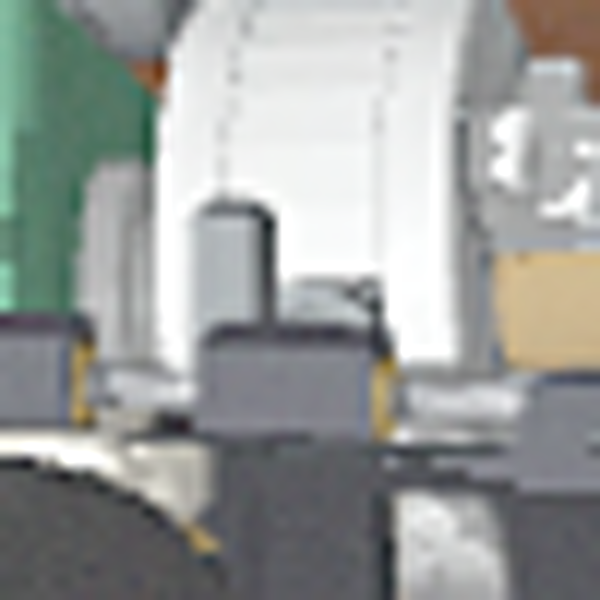

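```bash
python3 -m inch '[[[0,0,0],[0,0,1],-1],[[0,0,0],[0,0,0],-1]]'; python3 -m inch '[[[0,0,0],[0,0,1],-1],[[0,0,0],[0,0,0],-1]]'
```

```text
time: 16.38
ee_pos: [0.5693, 0.1984, 0.2744]
tool_rot: [[0.91, -0.049, 0.412], [-0.061, -0.998, 0.014], [0.41, -0.038, -0.911]]
force: [-0.1, -0.5, -2.0]
width: 0.159
time: 16.62
ee_pos: [0.5698, 0.1984, 0.2742]
tool_rot: [[0.91, -0.049, 0.412], [-0.061, -0.998, 0.015], [0.411, -0.038, -0.911]]
force: [-3.9, -1.9, 3.1]
width: 0.153
```

```bash
python3 -m inch '[[[0,0,0],[0,0,1],-1],[[0,0,0],[0,0,0],-1]]'; python3 -m inch '[[[0,0,0],[0,0,1],-1],[[0,0,0],[0,0,0],-1]]'; python3 look.py p12 0.1; python3 meas.py m12
```

```text
time: 16.88
ee_pos: [0.5703, 0.1985, 0.2743]
tool_rot: [[0.909, -0.049, 0.413], [-0.061, -0.998, 0.015], [0.412, -0.039, -0.91]]
force: [-11.2, -2.1, 10.8]
width: 0.157
time: 17.12
ee_pos: [0.5709, 0.1987, 0.2744]
tool_rot: [[0.909, -0.049, 0.415], [-0.061, -0.998, 0.016], [0.413, -0.04, -0.91]]
force: [-14.1, -3.1, 15.9]
width: 0.156
t 17.125 tcp [0.5709 0.1987 0.2744] tip [0.6063 0.2    0.1968] force [-14.1  -3.1  15.9] w 0.156 j [ 0.82 -0.02 -0.59  0.45 -0.74  0.39]
tip rel mouth in chuck X,Y,Z mm [  1.5   0.2 -24.3] in tool mm of mouth-tip [ -1.4   0.2 -24.3]
tool z in chuck XYZ [ 0.003  0.002 -1.   ] turn 0.092
tcp [0.5709 0.1987 0.2744] t 17.225
386 414 141 168
5 29 [ 8.1  6.3 10. ] px [394.8 142.9] model axis px [393.8 141.4]
15 30 [ 8.9  7.  19.8] px [396.  146.7] model axis px [395.  145.3]
25 24 [ 6.3  5.9 30.8] px [396.8 150.4] model axis px [396.1 149.1]
35 29 [ 5.8  5.6 39.8] px [397.9 153.8] model axis px [397.2 152.9]
45 27 [ 4.6  5.3 49.8] px [398.7 157.7] model axis px [398.3 156.7]
55 173 [ 7.1  2.5 61.6] px [401.4 161.2] model axis px [399.4 160.4]
65 6 [ 20.  -10.   66.6] px [408.5 161.7] model axis px [400.5 164.2]
```

```bash
cat > st.py <<'E'
from look import *
o=readout.get_obs(); R=np.array(o['tool_rot']); p=np.array(o['ee_pos']); O,X,Y,Z=frame(PH)
f=np.array(o['force']);t=np.array(o['ft_torque'])
print("t",o['time'],"tcp chuck XYZ mm",np.round([(p-O)@v*1e3 for v in(X,Y,Z)],1),"turn",np.round(np.arctan2(-R[:,0]@Y,R[:,0]@X),3),"Ftool",np.round(R.T@f,1),"Ttool",np.round(R.T@t,3),"tz",np.round([R[:,2]@X,R[:,2]@Y],3),"j6",round(o['joint_pos'][5],2),"w",round(o['width'],3))
E
python3 st.py
python3 -m inch '[[[0,0,0],[0,0,-2.5],-1],[[0,0,0],[0,0,0],-1],[[0,0,0],[0,0,0],-1]]' 60; python3 st.py
python3 -m inch '[[[0,0,0.1],[0,0,0],-1],[[0,0,0.1],[0,0,0],-1],[[0,0,0],[0,0,0],-1]]'; python3 st.py
```

```text
t 17.275 tcp chuck XYZ mm [  1.3   0.  119.5] turn 0.092 Ftool [ -5.8   2.3 -19.9] Ttool [-1.409 -3.976 -0.014] tz [0.003 0.002] j6 0.39 w 0.155
time: 17.65
ee_pos: [0.5697, 0.1985, 0.2742]
tool_rot: [[0.91, -0.049, 0.412], [-0.06, -0.998, 0.014], [0.411, -0.038, -0.911]]
force: [-2.5, -0.6, 2.5]
width: 0.154
t 17.65 tcp chuck XYZ mm [ 1.000e-01 -1.000e-01  1.199e+02] turn 0.092 Ftool [-1.2  0.6 -3.3] Ttool [-0.679 -1.847 -0.018] tz [0. 0.] j6 0.39 w 0.154
time: 18.02
ee_pos: [0.5697, 0.1985, 0.2742]
tool_rot: [[0.882, -0.228, 0.412], [-0.257, -0.966, 0.014], [0.395, -0.119, -0.911]]
force: [-2.3, -1.9, 3.1]
width: 0.155
t 18.025 tcp chuck XYZ mm [ 1.000e-01 -1.000e-01  1.198e+02] turn 0.291 Ftool [-0.3  2.  -3.7] Ttool [-1.057 -1.416 -0.062] tz [0. 0.] j6 0.19 w 0.155
```

```bash
python3 -m inch '[[[0,0,0.12],[0,0,0],-1],[[0,0,0.12],[0,0,0],-1],[[0,0,0.12],[0,0,0],-1],[[0,0,0],[0,0,0],-1],[[0,0,0],[0,0,0],-1]]' >/dev/null; python3 st.py
python3 -m inch '[[[0,0,0.12],[0,0,0],-1],[[0,0,0.12],[0,0,0],-1],[[0,0,0.12],[0,0,0],-1],[[0,0,0],[0,0,0],-1],[[0,0,0],[0,0,0],-1]]' >/dev/null; python3 st.py
```

```text
t 18.65 tcp chuck XYZ mm [ 0.000e+00 -1.000e-01  1.199e+02] turn 0.648 Ftool [ 0.7 -0.6 -2.5] Ttool [-1.184 -0.77  -0.087] tz [0.    0.001] j6 -0.16 w 0.157
t 19.275 tcp chuck XYZ mm [  0.   -0.  119.9] turn 1.008 Ftool [ 1.9 -0.6 -1.8] Ttool [-0.93  -0.254 -0.093] tz [0.    0.001] j6 -0.52 w 0.154
```

```bash
python3 -m inch '[[[0,0,0.12],[0,0,0],-1],[[0,0,0.12],[0,0,0],-1],[[0,0,0.12],[0,0,0],-1],[[0,0,0.12],[0,0,0],-1],[[0,0,0],[0,0,0],-1]]' >/dev/null; python3 st.py
python3 -m inch '[[[0,0,0.1],[0,0,0],-1],[[0,0,0.1],[0,0,0],-1],[[0,0,0],[0,0,0],-1],[[0,0,0],[0,0,0],-1]]' >/dev/null; python3 st.py
```

```text
t 19.9 tcp chuck XYZ mm [1.000e-01 0.000e+00 1.199e+02] turn 1.489 Ftool [ 1.8 -2.1 -1.8] Ttool [-0.594  0.178 -0.06 ] tz [0.    0.001] j6 -1.0 w 0.156
t 20.4 tcp chuck XYZ mm [ 1.000e-01 -0.000e+00  1.199e+02] turn 1.688 Ftool [-0.8 -2.7 -0.3] Ttool [-0.12   0.139 -0.039] tz [0.    0.001] j6 -1.2 w 0.156
```

```bash
python3 -m inch '[[[0,0,0.1],[0,0,0],-1],[[0,0,0.1],[0,0,0],-1],[[0,0,0],[0,0,0],-1],[[0,0,0],[0,0,0],-1]]' >/dev/null; python3 st.py
python3 -m inch '[[[0,0,0.1],[0,0,0],-1],[[0,0,0.1],[0,0,0],-1],[[0,0,0],[0,0,0],-1],[[0,0,0],[0,0,0],-1]]' >/dev/null; python3 st.py
```

```text
t 20.9 tcp chuck XYZ mm [  0.   -0.  119.9] turn 1.888 Ftool [-1.  -2.6 -1.3] Ttool [ 0.138  0.17  -0.04 ] tz [0.    0.001] j6 -1.4 w 0.157
t 21.4 tcp chuck XYZ mm [ 0.000e+00 -1.000e-01  1.199e+02] turn 2.089 Ftool [-1.9 -4.2 -1.1] Ttool [ 0.433  0.038 -0.077] tz [0.    0.001] j6 -1.6 w 0.152
```

```bash
for i in 1 2; do python3 -m inch '[[[0,0,0.08],[0,0,0],-1],[[0,0,0],[0,0,0],-1],[[0,0,0],[0,0,0],-1]]' >/dev/null; python3 st.py; done
```

```text
t 21.775 tcp chuck XYZ mm [-0.000e+00 -1.000e-01  1.199e+02] turn 2.169 Ftool [-2.  -3.7 -1.9] Ttool [ 0.516 -0.026 -0.075] tz [0. 0.] j6 -1.68 w 0.155
t 22.15 tcp chuck XYZ mm [-1.000e-01 -1.000e-01  1.199e+02] turn 2.249 Ftool [-2.1 -4.4 -2.2] Ttool [ 0.61  -0.126 -0.092] tz [0. 0.] j6 -1.76 w 0.153
```

```bash
python3 -m inch '[[[0,0,0.06],[0,0,0],-1],[[0,0,0],[0,0,0],-1],[[0,0,0],[0,0,0],-1]]' >/dev/null; python3 st.py; python3 -m inch '[[[0,0,0.05],[0,0,0],-1],[[0,0,0],[0,0,0],-1],[[0,0,0],[0,0,0],-1]]' >/dev/null; python3 st.py
```

```text
t 22.525 tcp chuck XYZ mm [-1.000e-01 -1.000e-01  1.199e+02] turn 2.31 Ftool [-4.  -3.6 -3.3] Ttool [ 0.698 -0.24  -0.071] tz [-0.  0.] j6 -1.82 w 0.155
t 22.9 tcp chuck XYZ mm [-1.000e-01 -2.000e-01  1.199e+02] turn 2.36 Ftool [-3.6 -3.3 -3.1] Ttool [ 0.81  -0.269 -0.106] tz [-0.  0.] j6 -1.87 w 0.154
```

```bash
for i in 1 2 ; do python3 -m inch '[[[0,0,0.05],[0,0,0],-1],[[0,0,0],[0,0,0],-1],[[0,0,0],[0,0,0],-1]]' >/dev/null; python3 st.py; done
```

```text
t 23.275 tcp chuck XYZ mm [-1.000e-01 -1.000e-01  1.199e+02] turn 2.41 Ftool [-3.2 -3.6 -3.3] Ttool [ 0.822 -0.309 -0.055] tz [-0.  0.] j6 -1.92 w 0.154
t 23.65 tcp chuck XYZ mm [-1.000e-01 -2.000e-01  1.199e+02] turn 2.46 Ftool [-3.4 -4.2 -4.1] Ttool [ 0.843 -0.369 -0.063] tz [-0.  0.] j6 -1.97 w 0.153
```

```bash
for i in 1 2 ; do python3 -m inch '[[[0,0,0.05],[0,0,0],-1],[[0,0,0],[0,0,0],-1],[[0,0,0],[0,0,0],-1]]' >/dev/null; python3 st.py; done; python3 look.py q1 2.4
```

```text
t 24.025 tcp chuck XYZ mm [-1.000e-01 -2.000e-01  1.199e+02] turn 2.51 Ftool [-3.  -3.3 -3.5] Ttool [ 0.842 -0.361 -0.129] tz [-0.  0.] j6 -2.02 w 0.155
t 24.4 tcp chuck XYZ mm [-1.000e-01 -2.000e-01  1.199e+02] turn 2.56 Ftool [-4.1 -3.2 -2.3] Ttool [ 0.883 -0.387 -0.215] tz [-0.  0.] j6 -2.07 w 0.158
t 24.4 tcp [0.5695 0.1984 0.2742] tip [0.6046 0.1996 0.1965] force [ 3.8 -0.3  4.2] w 0.158 j [ 0.82 -0.02 -0.59  0.45 -0.74 -2.07]
tip rel mouth in chuck X,Y,Z mm [ -0.1  -0.2 -23.9] in tool mm of mouth-tip [ -0.2   0.1 -23.9]
tool z in chuck XYZ [-0.  0. -1.] turn 2.56
```

View pics/q1_scene.png

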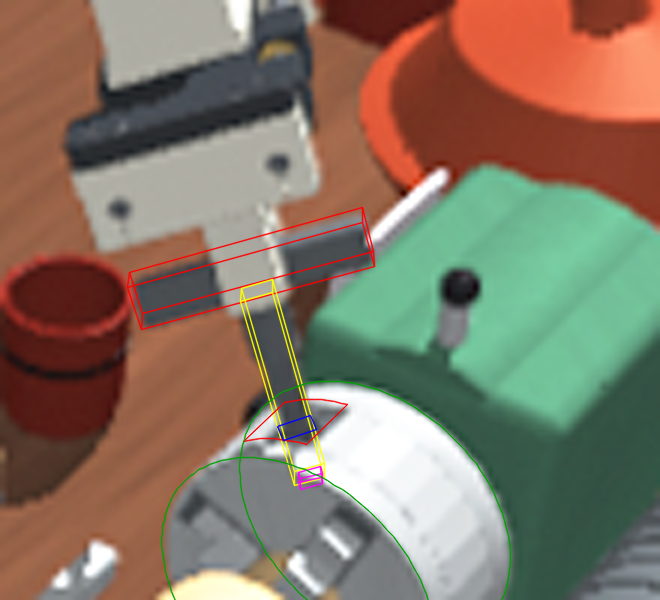

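View pics/q1_top.png

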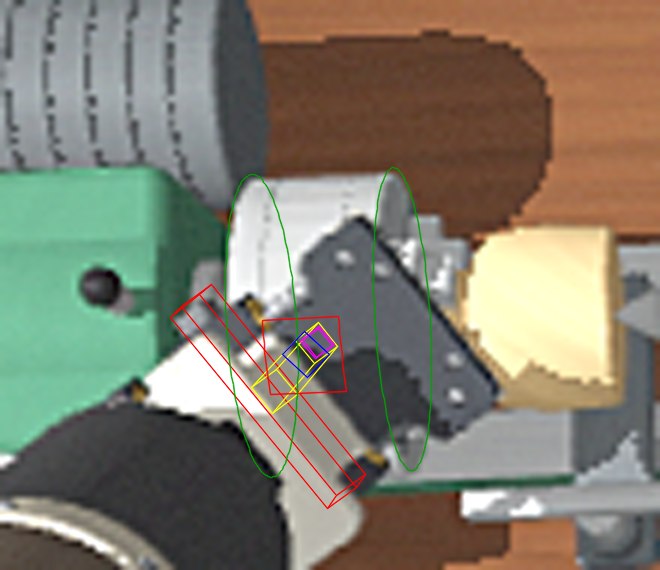

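```bash
python3 -m inch '[[[0,0,0.05],[0,0,0],-1],[[0,0,0],[0,0,0],-1],[[0,0,0],[0,0,0],-1]]' >/dev/null; python3 st.py;  python3 -m inch '[[[0,0,0.03],[0,0,0],-1],[[0,0,0],[0,0,0],-1],[[0,0,0],[0,0,0],-1]]' >/dev/null; python3 st.py; python3 -m inch '[[[0,0,0],[0,0,0],-1]]' >/dev/null; python3 st.py
```

```text
t 24.875 tcp chuck XYZ mm [-1.000e-01 -2.000e-01  1.199e+02] turn 2.61 Ftool [-4.2 -3.7 -3.1] Ttool [ 0.908 -0.443 -0.231] tz [-0.  0.] j6 -2.12 w 0.155
t 25.25 tcp chuck XYZ mm [-1.000e-01 -2.000e-01  1.199e+02] turn 2.64 Ftool [-3.8 -3.8 -3.8] Ttool [ 0.829 -0.477 -0.289] tz [-0.  0.] j6 -2.15 w 0.153
t 25.375 tcp chuck XYZ mm [-1.000e-01 -2.000e-01  1.199e+02] turn 2.64 Ftool [-4.1 -4.7 -3.6] Ttool [ 0.864 -0.43  -0.335] tz [-0.  0.] j6 -2.15 w 0.155
```

```bash
python3 -m inch '[[[0,0,0.04],[0,0,0],-1],[[0,0,0],[0,0,0],-1],[[0,0,0],[0,0,0],-1]]' >/dev/null; python3 st.py; for i in 1 2 3; do python3 -m inch '[[[0,0,0],[0,0,0],-1]]' >/dev/null; python3 st.py; done
```

```text
t 25.75 tcp chuck XYZ mm [-1.000e-01 -2.000e-01  1.199e+02] turn 2.68 Ftool [-4.4 -3.  -3.2] Ttool [ 0.85  -0.507 -0.357] tz [-0.  0.] j6 -2.19 w 0.15
t 25.875 tcp chuck XYZ mm [-1.000e-01 -2.000e-01  1.199e+02] turn 2.679 Ftool [-3.2 -3.4 -2.6] Ttool [ 0.906 -0.496 -0.394] tz [0. 0.] j6 -2.19 w 0.154
t 26.0 tcp chuck XYZ mm [-1.000e-01 -2.000e-01  1.199e+02] turn 2.679 Ftool [-3.9 -2.9 -4.1] Ttool [ 0.831 -0.455 -0.361] tz [-0.  0.] j6 -2.19 w 0.156
t 26.125 tcp chuck XYZ mm [-1.000e-01 -2.000e-01  1.199e+02] turn 2.679 Ftool [-4.2 -3.6 -3.4] Ttool [ 0.853 -0.549 -0.387] tz [-0.  0.] j6 -2.19 w 0.155
```

```bash
python3 -m inch '[[[0,0,-0.1],[0,0,0],-1],[[0,0,-0.1],[0,0,0],-1],[[0,0,-0.06],[0,0,0],-1],[[0,0,0],[0,0,0],-1],[[0,0,0],[0,0,0],-1]]' >/dev/null; python3 st.py;  python3 -m inch '[[[0,0,-0.02],[0,0,-0.5],-1],[[0,0,0],[0,0,0],-1],[[0,0,0],[0,0,0],-1]]' >/dev/null; python3 st.py
```

```text
t 26.75 tcp chuck XYZ mm [ -0.2  -0.2 119.9] turn 2.42 Ftool [-2.1 -3.5 -3.6] Ttool [ 0.64  -0.273 -0.016] tz [-0.  0.] j6 -1.93 w 0.154
t 27.125 tcp chuck XYZ mm [ -0.5  -0.3 120. ] turn 2.401 Ftool [-3.4 -3.9  0.2] Ttool [ 0.755 -0.561 -0.013] tz [-0.001  0.   ] j6 -1.92 w 0.156
```

```bash
python3 -m inch '[[[0,0,0],[0,0,-2],-1],[[0,0,0],[0,0,-3],-1],[[0,0,0],[0,0,-3],-1],[[0,0,0],[0,0,0],-1]]' >/dev/null; python3 st.py;  python3 -m inch '[[[0,0,0],[0,0,-5],-1],[[0,0,0],[0,0,-5],-1],[[0,0,0],[0,0,-5],-1],[[0,0,0],[0,0,0],-1]]' >/dev/null; python3 st.py;python3 -m inch '[[[0,0,0],[0,0,-15],-1],[[0,0,0],[0,0,-20],-1],[[0,0,0],[0,0,-20],-1],[[0,0,0],[0,0,0],-1],[[0,0,0],[0,0,0],-1]]' >/dev/null; python3 st.py; python3 look.py q2 0.87
```

```text
t 27.625 tcp chuck XYZ mm [ -0.9  -0.4 127.6] turn 2.401 Ftool [-3.7 -4.4  2.8] Ttool [ 0.794 -0.638 -0.026] tz [-0.001 -0.   ] j6 -1.91 w 0.154
t 28.125 tcp chuck XYZ mm [ -1.6  -0.7 142.6] turn 2.402 Ftool [0.5 0.4 2.4] Ttool [-1.226  1.264 -0.03 ] tz [-0.002 -0.001] j6 -1.9 w 0.15
t 28.75 tcp chuck XYZ mm [ -0.8  -0.3 197.9] turn 2.402 Ftool [0.9 0.3 2.7] Ttool [-1.213  1.339  0.072] tz [-0.001  0.   ] j6 -1.89 w 0.151
t 28.75 tcp [0.5368 0.1972 0.345 ] tip [0.5718 0.1984 0.2672] force [ 0.3 -0.4 -2.8] w 0.151 j [ 0.89 -0.11 -0.5   0.4  -0.93 -1.89]
tip rel mouth in chuck X,Y,Z mm [-0.8 -0.3 54.1] in tool mm of mouth-tip [-0.8 -0.4 54.1]
tool z in chuck XYZ [-0.001  0.    -1.   ] turn 2.402
```

View pics/q2_scene.png

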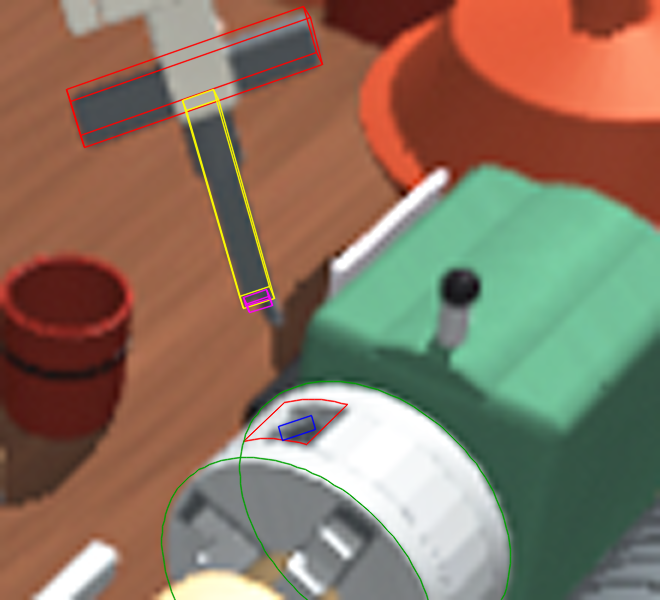

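View pics/q2_top.png

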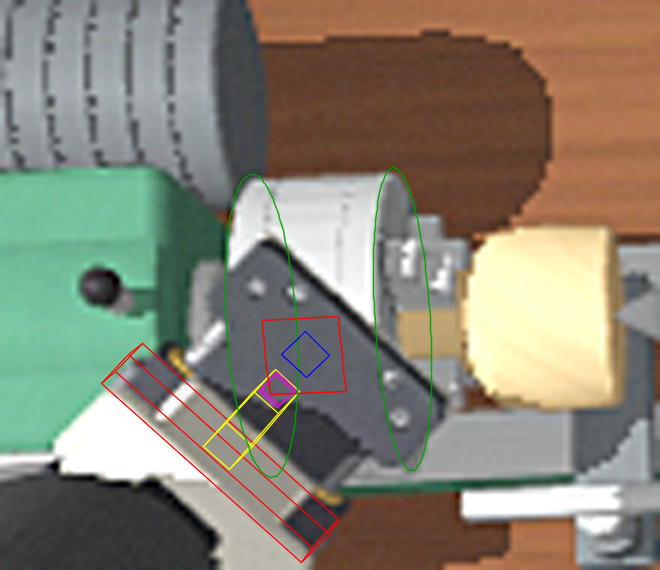

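```bash
python3 -m inch '[[[0,0,-0.178],[0,0,-3],-1],[[0,0,-0.178],[0,0,0],-1],[[0,0,-0.178],[0,0,0],-1],[[0,0,-0.178],[0,0,0],-1],[[0,0,-0.178],[0,0,0],-1],[[0,0,-0.178],[0,0,0],-1],[[0,0,-0.178],[0,0,0],-1],[[0,0,-0.178],[0,0,0],-1]]' >/dev/null
python3 -m inch '[[[0,0,-0.178],[0,0,0],-1],[[0,0,-0.178],[0,0,0],-1],[[0,0,-0.178],[0,0,0],-1],[[0,0,-0.178],[0,0,0],-1],[[0,0,-0.178],[0,0,0],-1],[[0,0,0],[0,0,0],-1]]' >/dev/null; python3 st.py
python3 - <<'E'
from h import *
from scipy.spatial.transform import Rotation as Ro
o=readout.get_obs(); R=np.array(o['tool_rot']); p=np.array(o['ee_pos']); a=.076
T=np.array([[np.cos(a),np.sin(a),0],[np.sin(a),-np.cos(a),0],[0,0,-1]])
print(p,Ro.from_matrix(R.T@T).as_rotvec())
E
```

```text
t 30.6 tcp chuck XYZ mm [ -0.6  -0.5 200.5] turn 0.089 Ftool [-1.3  0.1  2.8] Ttool [-0.249 -1.864 -0.064] tz [-0.001 -0.001] j6 0.43 w 0.152
[0.53585849 0.19697856 0.34740761] [-0.00918914 -0.42382721 -0.12878561]
```

```bash
python3 -m inch '[[[-0.003,-0.1413,-0.043],[0,0,0],-1],[[-0.003,-0.1413,-0.043],[0,0,0],-1],[[-0.003,-0.1413,-0.043],[0,0,0],-1],[[0,0,0],[0,0,0],-1],[[0,0,0],[0,0,0],-1]]' >/dev/null
cat > togo.py <<'E'
from h import *
import sys
from scipy.spatial.transform import Rotation as Ro
o=readout.get_obs(); R=np.array(o['tool_rot']); p=np.array(o['ee_pos']); a=.076
T=np.array([[np.cos(a),np.sin(a),0],[np.sin(a),-np.cos(a),0],[0,0,-1]])
g=np.array([.5606,-.3455,float(sys.argv[1])])
print("t",o['time'],np.round(p,4),"rot to go",np.round(Ro.from_matrix(R.T@T).as_rotvec(),4),"tool mm to go",np.round(R.T@(g-p)*1e3,1),"F",np.round(o['force'],1),"w",round(o['width'],3))
E
python3 togo.py .345
```

```text
t 31.225 [0.5362 0.1969 0.3474] rot to go [ 0.0004 -0.0012 -0.0021] tool mm to go [-15.7 542.7   2.6] F [-0.4  0.8 -1.8] w 0.152
```

```bash
python3 -m inch '[[[0,0,0],[-2,50,0],-1],[[0,0,0],[-2,60,0],-1],[[0,0,0],[-2,60,0],-1],[[0,0,0],[-2,60,0],-1],[[0,0,0],[-2,60,0],-1],[[0,0,0],[-2,60,0],-1],[[0,0,0],[-2,60,0],-1],[[0,0,0],[-1.7,60,0],-1]]' >/dev/null
python3 -m inch '[[[0,0,0],[0,50,0],-1],[[0,0,0],[0,22.7,0],-1],[[0,0,0],[0,0,0],-1],[[0,0,0],[0,0,0],-1],[[0,0,0],[0,0,0],-1]]' >/dev/null
python3 togo.py .345
python3 - <<'E'
from look import *
o=readout.get_obs(); p=np.array(o['ee_pos']);R=np.array(o['tool_rot'])
for n in("top","scene"):
    a,d=optics.grab_frame(n); cv2.imwrite(f"pics/{n}s1.png",a[:,:,::-1])
from ovr import draw
draw(keyC(p,R,.0077)[0],"s1a",{"scene":(155,205,90,90)},src="s1",s=6)
draw(keyC(p,R,.0137)[0],"s1b",{"scene":(155,205,90,90)},src="s1",s=6)
E
```

```text
t 32.85 [ 0.5625 -0.3438  0.3486] rot to go [-0.0003 -0.0021  0.0029] tool mm to go [-2.   1.6  3.6] F [-0.3  0.1 -1.9] w 0.155
```

View pics/s1a_scene.png

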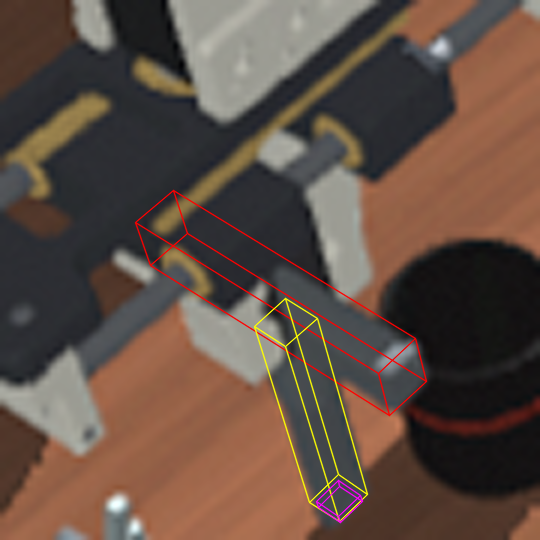

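View pics/s1b_scene.png

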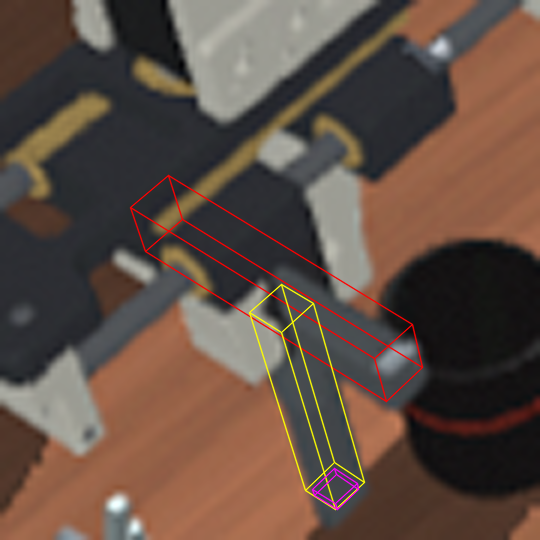

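```bash
python3 -m inch '[[[0,0,0],[-2,1.6,40],-1],[[0,0,0],[0,0,50],-1],[[0,0,0],[0,0,50],-1],[[0,0,0],[0,0,40],-1],[[0,0,0],[0,0,5],-1],[[0,0,0],[0,0,0],-1],[[0,0,0],[0,0,0],-1],[[0,0,0],[0,0,0],-1]]' >/dev/null; python3 togo.py .1053
```

```text
t 33.95 [ 0.5614 -0.3469  0.1647] rot to go [ 0.0004 -0.0036  0.0017] tool mm to go [-0.9 -1.5 59.4] F [ 0.3  0.2 -3.5] w 0.15
```

```bash
python3 -m inch '[[[0,0,0],[-0.7,-1.4,15],-1],[[0,0,0],[0,0,15],-1],[[0,0,0],[0,0,10],-1],[[0,0,0],[0,0,0],-1],[[0,0,0],[0,0,0],-1]]' >/dev/null; python3 togo.py .1053
python3 - <<'E'
from h import *
for n in("top","scene"):
    a,d=optics.grab_frame(n); cv2.imwrite(f"pics/{n}s2.png",a[:,:,::-1])
a=cv2.imread("pics/scenes2.png")[270:370,150:280]
cv2.imwrite("pics/z12.png",cv2.resize(a,None,fx=6,fy=6,interpolation=cv2.INTER_CUBIC))
E
```

```text
t 34.575 [ 0.5601 -0.3455  0.123 ] rot to go [-0.0004 -0.0011  0.0018] tool mm to go [ 0.5  0.1 17.7] F [-0.6  0.2 -2.8] w 0.153
```

View pics/z12.png

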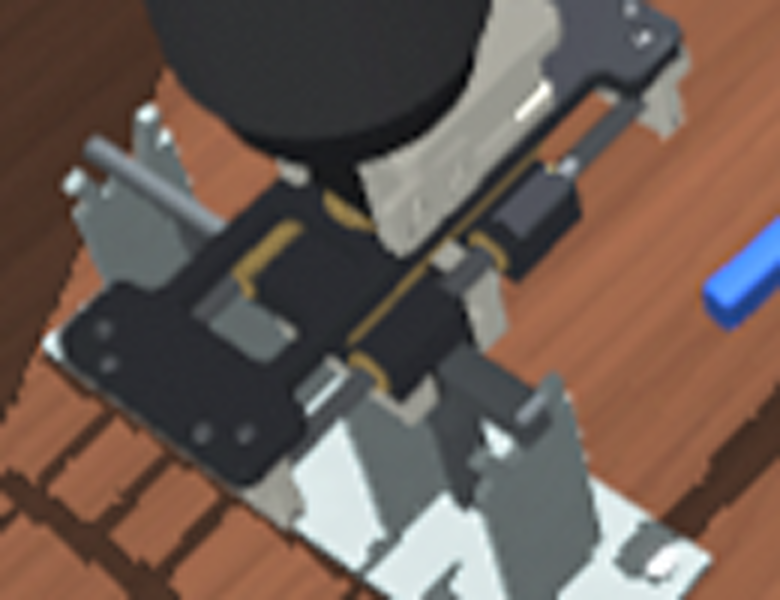

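```bash
python3 -m inch '[[[0,0,0],[0.4,0,6],-1],[[0,0,0],[0,0,6],-1],[[0,0,0],[0,0,0],-1],[[0,0,0],[0,0,0],-1]]' >/dev/null; python3 togo.py .1053; for i in 1 2; do python3 -m inch '[[[0,0,0],[0,0,1.5],-1],[[0,0,0],[0,0,0],-1]]'>/dev/null; python3 togo.py .1053; done
```

```text
t 35.175 [ 0.5603 -0.3453  0.1109] rot to go [-0.0006 -0.0009  0.0017] tool mm to go [0.3 0.2 5.6] F [-0.2  0.  -2.6] w 0.153
t 35.425 [ 0.5603 -0.3452  0.1094] rot to go [-0.0007 -0.001   0.0016] tool mm to go [0.3 0.3 4.1] F [ 0.5 -0.8 -2.5] w 0.155
t 35.675 [ 0.5602 -0.3452  0.1078] rot to go [-0.0008 -0.0009  0.0016] tool mm to go [0.4 0.3 2.5] F [ 0.8  0.3 -3. ] w 0.153
```

```bash
for i in 1 2 3; do python3 -m inch '[[[0,0,0],[0,0,1],-1],[[0,0,0],[0,0,0],-1]]'>/dev/null; python3 togo.py .1053; done
```

```text
t 35.925 [ 0.5602 -0.3452  0.1068] rot to go [-0.0007 -0.0009  0.0017] tool mm to go [0.3 0.3 1.5] F [-0.2  0.2 -2.3] w 0.152
t 36.175 [ 0.5602 -0.3453  0.1058] rot to go [-0.0007 -0.0009  0.0016] tool mm to go [0.4 0.3 0.5] F [-0.1  1.  -1.7] w 0.156
t 36.425 [ 0.5604 -0.3454  0.1053] rot to go [-0.0004 -0.0014  0.0018] tool mm to go [0.2 0.2 0. ] F [-0.7  0.3  1.9] w 0.159
```

```bash
python3 -m inch '[[[0,0,0],[0,0,0],-0.5],[[0,0,0],[0,0,0],-0.4],[[0,0,0],[0,0,0],-0.2],[[0,0,0],[0,0,0],0],[[0,0,0],[0,0,0],0.2],[[0,0,0],[0,0,0],0.2]]'; python3 -m inch '[[[0,0,0],[0,0,-5],0.2],[[0,0,0],[0,0,-15],0.2],[[0,0,0],[0,0,-40],0.2],[[0,0,0],[0,0,-50],0.2],[[0,0,0],[0,0,-50],0.2],[[0,0,0],[0,0,0],0.2]]'
python3 -m inch '[[[0,0,0],[-60,0,0],0.2],[[0,0,0],[-60,0,0],0.2],[[0,0,0],[-40,20,0],0.2],[[0,0,0],[0,60,0],0.2],[[0,0,0],[0,60,0],0.2],[[0,0,0],[0,60,0],0.2],[[0,0,0],[0,0,0],0.2]]'
python3 - <<'E'
from ovr import *
for n in("top","scene"):
    a,d=optics.grab_frame(n); cv2.imwrite(f"pics/{n}s3.png",a[:,:,::-1]); np.save(f"pics/{n}s3.npy",d)
draw([],"s3",W,src="s3",s=5)
b=cv2.imread("pics/tops3.png")[195:225,192:232]; a=cv2.imread("pics/scenes3.png")[146:176,384:424]
cv2.imwrite("pics/z13.png",cv2.resize(np.hstack([a,b]),None,fx=10,fy=10,interpolation=cv2.INTER_CUBIC))
E
```

```text
time: 37.17
ee_pos: [0.5603, -0.3453, 0.1049]
tool_rot: [[0.997, 0.078, 0.001], [0.078, -0.997, 0.001], [0.001, -0.001, -1.0]]
force: [-0.3, 1.0, 0.9]
width: 0.592
time: 37.92
ee_pos: [0.5621, -0.3465, 0.2717]
tool_rot: [[0.997, 0.078, 0.01], [0.078, -0.997, -0.003], [0.01, 0.004, -1.0]]
force: [-0.2, 0.4, -0.6]
width: 0.595
time: 38.8
ee_pos: [0.4151, -0.5603, 0.2622]
tool_rot: [[0.997, 0.074, -0.002], [0.074, -0.997, 0.002], [-0.001, -0.003, -1.0]]
force: [0.3, 0.9, -0.0]
width: 0.601
```

View pics/s3_scene.png

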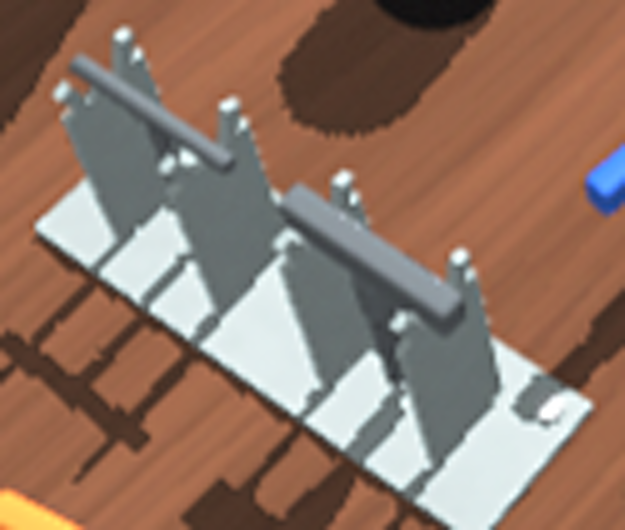

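View pics/scenes3.png

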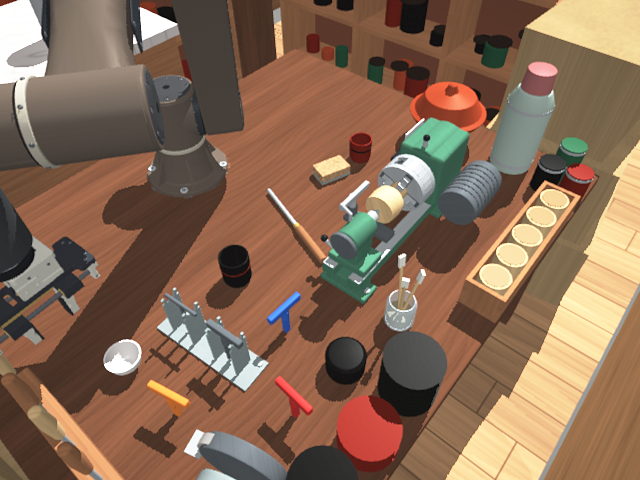

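View pics/z13.png

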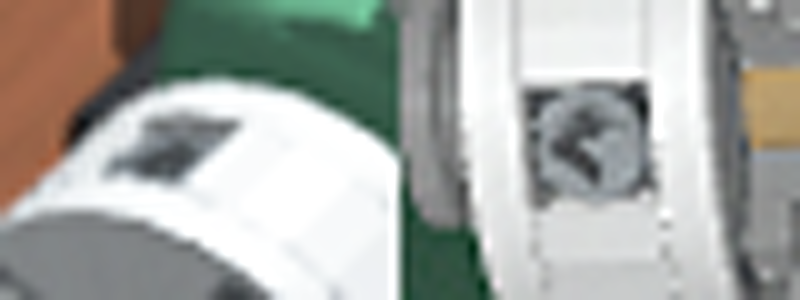

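The key hangs at scene (225,332), where it started. In the top view the socket square now sits at about 45°, as expected for 2.30 rad. The cups, box, jar, block, gouge and coloured keys haven't moved.

```bash
python3 -c "
from bench import workorder; print(workorder.finish_job())"
```

```text
the job is handed in; nothing more can be done
None
```

I took the square key from its bay, seated it in the chuck socket and turned it clockwise to the stop. I then eased it back, pulled it out, hung it in the same bay and handed the job in at about 39 s of the 72 s allowed.

**Tightness:** The torque read roughly 0.04–0.11 Nm while the screw turned. It rose from about 2.5 rad of tool turn and held at about 0.36–0.39 Nm, above the 0.26 Nm needed and below the 0.5 Nm slip. After the job the top view showed the socket square at about 45°, which fits the screw standing at 2.30 rad.

**Seating:** The key went down until it met the bottom firmly, with about 20 N along its axis. One check disagreed: by my estimate of the chuck and the grip, the tip was about 24 mm deep, while the hole is given as 18 mm. I did not find the cause. It could be an error in my chuck estimate, but the turning torque and the bottom contact both fit a fully seated key.

**Hanging and the rest of the bench:** The key met the notches at the same height it was gripped at, to within 0.5 mm, so it had not slipped in the fingers. The last picture shows it in both notches, and by eye everything else stands where it did. The gripper is clear of everything. The largest forces I read were about 20 N, with no limit exceeded in any of the readings.

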